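# File the sawn slabs and close the drawer

### The job

Clear the sawn stone slabs off the bench. Slide each slab that is thin enough to fit into the slotted rack, one to a slot and fully home against the stop; lay every slab that is too thick for the slots in the open drawer, and then push the drawer fully shut. Do not knock over the bottle or the jar.

Things in the scene. Friction and masses are not known exactly. Their poses are not given: they have to be found in the camera images.
- slab_a: A thin sawn stone slab, brownish pink, 96 x 50 x 8 mm, about 0.1 kg. It fits a rack slot. Origin at the slab's centre (half its thickness above what it lies on), x along its 96 mm length, y along its 50 mm width, z through its thickness. Starts flat on the bench; None if absent.
- slab_b: A thin sawn stone slab, brownish pink, 96 x 50 x 8 mm, about 0.1 kg. It fits a rack slot. Origin at the slab's centre (half its thickness above what it lies on), x along its 96 mm length, y along its 50 mm width, z through its thickness. Starts flat on the bench; None if absent.
- slab_c: A thin sawn stone slab, brownish pink, 96 x 50 x 8 mm, about 0.1 kg. It fits a rack slot. Origin at the slab's centre (half its thickness above what it lies on), x along its 96 mm length, y along its 50 mm width, z through its thickness. Starts flat on the bench; None if absent.
- slab_d: A thick sawn stone slab of the same stone and outline, 96 x 50 x 16 mm, about 0.2 kg. Too thick for the rack slots. Origin at the slab's centre (half its thickness above what it lies on), x along its 96 mm length, y along its 50 mm width, z through its thickness. Starts flat on the bench; None if absent.
- slab_e: A thick sawn stone slab of the same stone and outline, 96 x 50 x 16 mm, about 0.2 kg. Too thick for the rack slots. Origin at the slab's centre (half its thickness above what it lies on), x along its 96 mm length, y along its 50 mm width, z through its thickness. Starts flat on the bench; None if absent.
- rack: Low fixed wooden rack, three slots side by side, mouths towards the robot. Origin on the bench under the middle of the line of mouths; x into the slots, y left, z up. Base plate 10 mm thick, 227 mm wide, x = -70 (bare ledge) to 96 mm. Dividers with rounded ends from x = 0 (22 mm, outer 12 mm thick), stop bar at x = 84 mm; top 24.5 mm above the bench. Slab home: centre at x = 36 mm.
- slot0 (a point): Middle of the mouth of the right slot, on its floor (top of the base plate, 10 mm above the bench); axes as the rack. The slot is 53 mm wide and 84 mm deep; aluminium lips overhang both its edges by 7 mm from x = 12 mm on, with 10.5 mm of height beneath. A slab slid home lengthways sticks out 12 mm. Slot centres are 75 mm apart.
- slot1 (a point): Middle of the mouth of the middle slot, on its floor (top of the base plate, 10 mm above the bench); axes as the rack. The slot is 53 mm wide and 84 mm deep; aluminium lips overhang both its edges by 7 mm from x = 12 mm on, with 10.5 mm of height beneath. A slab slid home lengthways sticks out 12 mm. Slot centres are 75 mm apart.
- slot2 (a point): Middle of the mouth of the left slot, on its floor (top of the base plate, 10 mm above the bench); axes as the rack. The slot is 53 mm wide and 84 mm deep; aluminium lips overhang both its edges by 7 mm from x = 12 mm on, with 10.5 mm of height beneath. A slab slid home lengthways sticks out 12 mm. Slot centres are 75 mm apart.
- chest: Small fixed wooden drawer chest standing on the bench, 220 mm deep (x) x 260 mm wide (y) x 80 mm high, one drawer that opens towards the robot. Origin at the centre of its underside; x points away from the robot. A jar stands on top.
- chest_drawer0 (a joint): How far the drawer is pulled out, in m: 0 shut, 0.15 fully out; it starts out by 0.128 to 0.146. It slides freely with about 1 N of friction along the chest's x.
- drawer_floor (a point): Centre of the drawer's inner floor, about 22 mm above the bench (moves with the drawer; axes as the chest). Inside 175 mm deep (x), 218 mm wide (y), walls 36 mm above this floor; front board 15 mm thick at x = -93.5 to -108.5 mm, its top 45 mm above the floor. With the drawer out by d, the chest's top covers all beyond x = d - 93 mm.
- chest_drawer0_handle (a point): Middle of the drawer's brass bar handle, 11 mm thick and 120 mm long along y, 35 mm before the drawer's front face, about 44 mm above the bench.
- bottle: Bystander: bottle 66 mm across, 160 mm tall, standing at the back of the bench. Origin under its base.
- jar: Bystander: amber jar 60 mm across, 65 mm tall, standing on the chest. Origin under its base.

How it is judged (in metres and radians):
At the end, for the whole second after the job is handed in: Every thin slab present lies in a rack slot, lengthways, within 6 mm of the stop (centre 30 mm or more beyond the mouths); every thick slab present lies in the drawer (centre over its floor and at most 32 mm above it); the drawer is shut to within 8 mm; slabs at rest (x of slab_a in the frame of rack between 0.03 and 0.045 m and y of slab_a in the frame of rack between -0.1 and 0.1 m and z of slab_a in the frame of rack between 0.009 and 0.02 m and angle between the x axis of each of slab_a, slab_b, slab_c and the x axis of rack, either way round below 0.12 rad and linear speed of each of slab_a, slab_b, slab_c, slab_d, slab_e below 0.02 m/s and x of slab_b in the frame of rack between 0.03 and 0.045 m and y of slab_b in the frame of rack between -0.1 and 0.1 m and z of slab_b in the frame of rack between 0.009 and 0.02 m and x of slab_c in the frame of rack between 0.03 and 0.045 m and y of slab_c in the frame of rack between -0.1 and 0.1 m and z of slab_c in the frame of rack between 0.009 and 0.02 m and x of slab_d in the frame of drawer_floor between -0.09 and 0.09 m and y of slab_d in the frame of drawer_floor between -0.11 and 0.11 m and z of slab_d in the frame of drawer_floor between 0 and 0.032 m and x of slab_e in the frame of drawer_floor between -0.09 and 0.09 m and y of slab_e in the frame of drawer_floor between -0.11 and 0.11 m and z of slab_e in the frame of drawer_floor between 0 and 0.032 m and value of joint chest_drawer0 below 0.008 m); the robot touches nothing.
It fails at once if the bottle or the jar is knocked over (angle between any of bottle, jar's own z axis and vertical above 0.6 rad).
Of slab_a, slab_b, slab_c, slab_d, slab_e only 4 to 5 are there at a start; the rules pass over those that are not, and their reading is None.
At some moment in a run one of slab_a, slab_b, slab_c, slab_d, slab_e may be knocked a few centimetres aside while the robot is not near it.
It also fails if it takes over 210 s, if anything falls off the work surface, if the arm or the gripper's body presses on something with over 40 N, if the wrist force passes 120 N, or if a joint passes its speed limit or range.

### The arm

A 6-joint arm with a two-finger parallel gripper is mounted at the origin on the work surface. World frame = base frame: x ahead of the robot, y to its left, z up, the work surface at z = 0. Lengths are in m, angles in degrees, forces in N, time in s.
With the tool pointing down it reaches from about 0.25 to 0.725 m from the base axis. Payload 9.7 kg.
Tool frame: the origin (TCP) lies on the centre line of the jaws, within the pads' length; the fingertips stand tip_extent ahead of it and the grasp point (between the pads) lies 3 mm ahead of it (tip_extent is the distance from the TCP to the fingertips, in m); z points along the fingers, y is the line along which they close (so a half turn about z gives the same grasp; the last joint's range is limited). The gripper opens to 85 mm and grips with 20 to 120 N. Pads are 22 mm wide; open, the fingers measure 114 mm over their backs; the gripper's body (76 mm by 85 mm) begins 54 mm behind the grasp point. The pads swing forward as they close: fully open they stand 13 mm farther back than shut.
Start: joints at [76.719, 4.979, 10.078, 95.1, 0, 90], TCP at [0.126, 0.535, 0.253] pointing down, gripper open.
Joint ranges: [-179.16, 179.16], [-48.56, 103.87], [-65.8, 70.77], [-126.05, 130.52], [-82.76, 87.17], [-180, 180]. Speed limits (degrees/s): [127.2, 127.2, 147.25, 180, 180, 180].

### API

Orientations are given as [roll, pitch, yaw] about the fixed x, y, z axes, in that order (R = Rz(yaw) Ry(pitch) Rx(roll)).
In Python, from workcell import * gives the robot as it stands.
- The arm moves only by the tool servo_tool, never from a script. Its argument "rows" is a list of rows, each an object with "offset": the shift along the tool's x, y, z as a fraction of full scale, a list of three; "yaw": the turn about the tool's z as a fraction of full scale; "claw": the closure, from 0 (fully open) to 1 (shut). A call has 1 to 12 rows; each row is the pose to reach, as a shift and turn from the pose commanded when the call began, along the tool's axes at that moment, turning the shorter way round; what a row does not reach only later rows make up. Full scale, the value 1, is 0.1 m for a shift and pi rad for a turn. A row lasts 1/8 s, in which the tool goes at most 62.5 mm and 10.7 degrees, less where a joint would pass 70% of its speed; a pose out of reach is approached as far as the arm can. A call with a number of a shift or a turn outside -1 to 1 is refused whole. A call with a gripper value outside its range is refused whole. The fingers move at their own pace and stop on an object; "squeeze" is the grip in N (left out, the last holds). Time passes only in rows, so rows that repeat a pose let the fingers close. It gives the time, the measured TCP pose, the force, the opening and the grip force at its end, in the units of the state.
- get_obs(): the state, without advancing time (a new reading comes with each control period).
- camera(name): name is "side" or "top"; returns (picture, depth): 480x640x3 uint8, red, green, blue; 480x640 float32, m along the optical axis (not along the pixel's ray), 0 where there is no reading.
- camera_info(name): a dict with "fx", "fy", "cx", "cy" (pixels), "dist" ([k1, k2, p1, p2, k3] as OpenCV has them; the pictures are not rectified), "cam_to_world" (4x4, takes a point from camera to world coordinates). Camera axes: x right, y up, looking along -z (the intrinsics and any distortion apply to the point x, -y, -z); pixel columns grow to the right and rows downward; lengths in m; the calibration is good to about 2 mm. A picture is of the moment at which its call begins. camera_info takes no time and is no camera call.
- job_done(): hands the job in; it is judged then, once.
The state is a dict: "time": time; "q": joint angles; "qd": joint speeds; "joint_efforts": joint torques, N m; "ee_pos": TCP position; "tcp_rot": TCP orientation; "wrist_force": force on the tool from outside, world axes, zero at the start; "torque": the same for the moment, N m; "opening": finger opening in m; "grasp_force": force on a finger pad.
Only numpy, scipy, OpenCV 4.12 (cv2) and the standard library are available. Lean on these libraries where they do the work, as an engineer would, in place of code of your own. Each camera call takes 0.05 s, during which the arm holds its last target. There are 200 camera calls.

## Working session

There is one attempt and no reset: what is moved stays moved. The work goes in short steps, Python scripts to look and compute and a tool call to move; the robot and the scene stay as the last step left them, time stands still between calls to the robot, and variables do not carry over. Pictures are saved under pics/ and viewed, at most 14 in all, crops included, and the job is handed in when it is done.

Besides the shell and the picture viewer there is one more tool, called in YAML: its name, and indented under it one key for each argument. servo_tool: Moves the arm, as the interface text tells. Its arguments: {"type":"object","properties":{"rows":{"type":"array"},"squeeze":{"type":"number"}},"required":["rows"]}

```bash
ls; mkdir -p pics; python3 - <<'E'
from workcell import *
import cv2,numpy as np
o=get_obs();print(o)
for n in("side","top"):
    i=camera_info(n);print(n,i)
    p,d=camera(n);cv2.imwrite(f"pics/{n}0.png",p[...,::-1]);np.savez(f"{n}0.npz",p=p,d=d)
E
```

```text
pics
{'time': 0.0, 'q': array([7.67179955e+01, 5.01147258e+00, 1.00339906e+01, 9.51002534e+01,
       1.30751190e-03, 9.00019532e+01]), 'qd': array([ 0.01426327, -0.0981443 , -0.0852487 ,  0.0102405 , -0.09549982,
        0.05239245]), 'joint_efforts': array([-2.68230266e-03, -5.20387530e+01,  4.64802432e+01,  1.61705300e-02,
       -2.88889414e-04, -1.98865598e-05]), 'ee_pos': array([0.12630581, 0.53508788, 0.25257533]), 'tcp_rot': array([-1.79922265e+02, -1.30486067e-03,  1.66716041e+02]), 'wrist_force': array([-0.28862581,  0.74087402,  0.38332514]), 'torque': array([ 0.01843254, -0.02376244, -0.01799504]), 'grasp_force': 0.0, 'opening': 0.08553892555572479}
side {'fx': 527.9029544673881, 'fy': 527.9029544673881, 'cx': 323.125507026218, 'cy': 232.48251956554074, 'dist': array([-0.00604661,  0.        ,  0.        ,  0.        ,  0.        ]), 'cam_to_world': array([[-0.96283942, -0.17003091,  0.20983265,  0.85529373],
       [ 0.26948307, -0.55345653,  0.78807661,  0.86926158],
       [-0.01786413,  0.81533757,  0.57871022,  0.75981351],
       [ 0.        ,  0.        ,  0.        ,  1.        ]])}
top {'fx': 504.56927702583397, 'fy': 504.56927702583397, 'cx': 321.5961007754433, 'cy': 237.23566604351583, 'dist': array([-0.08896326,  0.        ,  0.        ,  0.        ,  0.        ]), 'cam_to_world': array([[ 0.0286269 ,  0.98059522, -0.19394205,  0.3703499 ],
       [-0.99946624,  0.03113452,  0.00989342, -0.03026159],
       [ 0.01573973,  0.19355531,  0.9809631 ,  1.32674053],
       [ 0.        ,  0.        ,  0.        ,  1.        ]])}
```

View pics/top0.png

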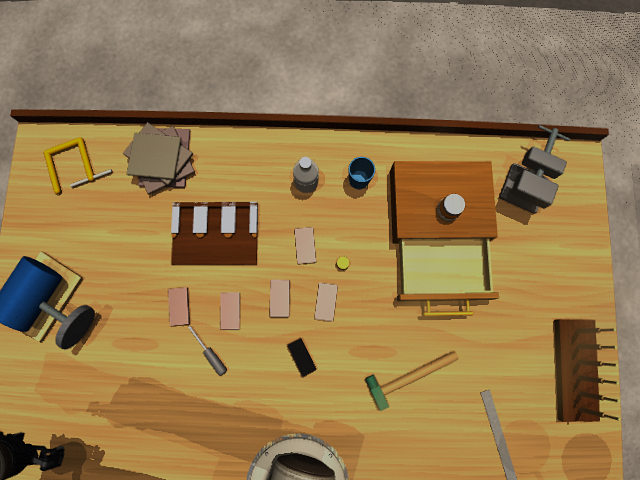

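View pics/side0.png

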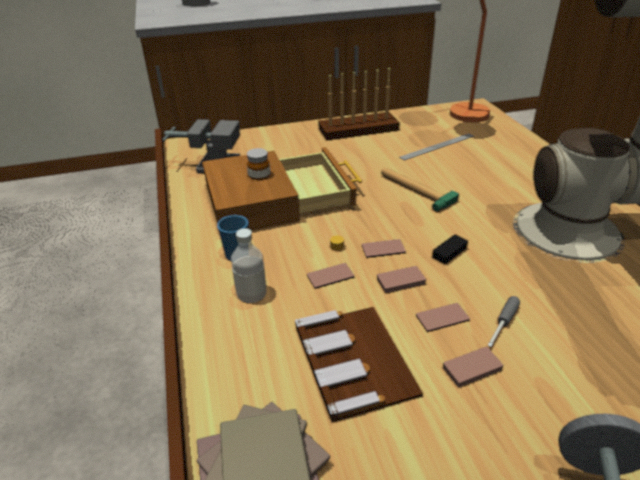

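The top view shows five pink slabs at pixels (179,306), (230,310), (280,298), (327,302) and (305,245). The rack mouth is near (215,235), and the open drawer is near (445,265) with its handle at (447,310). The side view suggests the slabs at side pixels (472,365) and (401,279) are the thick ones. Next I'll measure.

```bash
cat > h.py <<'E'
import numpy as np,cv2
from workcell import *
def grab(n): 
    p,d=camera(n); return p,d,camera_info(n)
def rays(uv,i):
    K=np.array([[i["fx"],0,i["cx"]],[0,i["fy"],i["cy"]],[0,0,1]])
    q=cv2.undistortPoints(np.float64(uv).reshape(-1,1,2),K,i["dist"]).reshape(-1,2)
    return np.c_[q[:,0],-q[:,1],-np.ones(len(q))]
def pts(uv,dep,i):
    T=i["cam_to_world"]; return (rays(uv,i)*np.reshape(dep,(-1,1)))@T[:3,:3].T+T[:3,3]
def plane(uv,z,i):
    T=i["cam_to_world"]; r=rays(uv,i)@T[:3,:3].T; s=(z-T[2,3])/r[:,2]; return T[:3,3]+r*s[:,None]
def pink(p):
    h=cv2.cvtColor(p,cv2.COLOR_RGB2HSV).astype(int); f=p.astype(int)
    m=((f[...,0]-f[...,1]>18)&(f[...,1]-f[...,2]<26)&(f[...,2]>70)).astype(np.uint8)
    return cv2.morphologyEx(m,cv2.MORPH_OPEN,np.ones((3,3)))
def slabs(p,d,i,zt=None,amin=150):
    n,l,s,c=cv2.connectedComponentsWithStats(pink(p))
    out=[]
    for k in range(1,n):
        if not amin<s[k,4]<3000: continue
        v,u=np.nonzero(l==k); w=pts(np.c_[u,v],d[v,u],i)[d[v,u]>0]
        if len(w)<30: continue
        zt_=np.percentile(w[:,2],70)
        cs,_=cv2.findContours((l==k).astype(np.uint8),cv2.RETR_EXTERNAL,cv2.CHAIN_APPROX_NONE)
        c0=max(cs,key=len).reshape(-1,2); q=plane(c0,zt_ if zt is None else zt,i)
        r=cv2.minAreaRect(np.float32(q[:,:2]*1000))
        (cx,cy),(a,b),t=r
        if b>a: a,b,t=b,a,t+90
        t=(t+90)%180-90
        out.append((c[k].round(0),round(cx),round(cy),round(a),round(b),round(t,1),round(zt_*1000,1)))
    return out
E
python3 - <<'E'
from h import *
import workcell
print([x for x in dir(workcell) if x[0]!='_'])
for n in("top","side"):
    z=np.load(n+"0.npz");i=camera_info(n)
    for s in slabs(z["p"],z["d"],i):print(n,*s)
z=np.load("top0.npz");p,d=z["p"],z["d"];i=camera_info("top")
for v,u in((306,179),(298,280),(245,305),(240,178),(285,420),(310,447),(200,220),(250,215),(205,453),(297,430),(270,445)):
    print((u,v),p[v,u],pts([[u,v]],[d[v,u]],i).round(4))
I=p[190:330,160:510,::-1];cv2.imwrite("pics/crop.png",cv2.resize(I,(800,320),interpolation=cv2.INTER_CUBIC))
E
```

```text
['PlanningError', 'camera', 'camera_info', 'get_obs', 'job_done', 'tip_extent']
top [305. 245.] 608 0 93 48 7.0 7.6
top [279. 298.] 466 62 93 47 2.3 15.7
top [325. 302.] 461 -58 95 48 -3.6 7.7
top [178. 306.] 436 323 94 47 7.5 16.2
top [230. 310.] 430 189 91 47 3.2 8.2
side [383. 247.] 465 -55 93 47 -5.5 7.8
side [330. 275.] 612 5 94 48 6.5 8.0
side [400. 277.] 469 65 94 49 1.3 16.0
side [442. 316.] 433 193 95 48 2.9 7.9
side [472. 364.] 438 327 96 48 6.9 15.7
side [207. 444.] 912 354 35 30 -4.4 12.5
(179, 306) [179 130 110] [[0.4364 0.3209 0.0146]]
(280, 298) [184 154 132] [[0.4661 0.0598 0.0121]]
(305, 245) [183 155 134] [[ 6.082e-01 -2.000e-04  1.050e-02]]
(178, 240) [83 39 17] [[0.6117 0.3398 0.0061]]
(420, 285) [179 178 113] [[ 0.5093 -0.3028  0.025 ]]
(447, 310) [171 120  65] [[ 0.4478 -0.38   -0.0013]]
(220, 200) [185 150  79] [[ 0.7276  0.2361 -0.0015]]
(215, 250) [81 40 16] [[0.5873 0.2378 0.0098]]
(453, 205) [180 177 169] [[ 0.6948 -0.3613  0.144 ]]
(430, 297) [167 102  41] [[ 0.4755 -0.3198  0.0645]]
(445, 270) [179 180 115] [[ 0.5517 -0.3716  0.0162]]
```

View pics/crop.png

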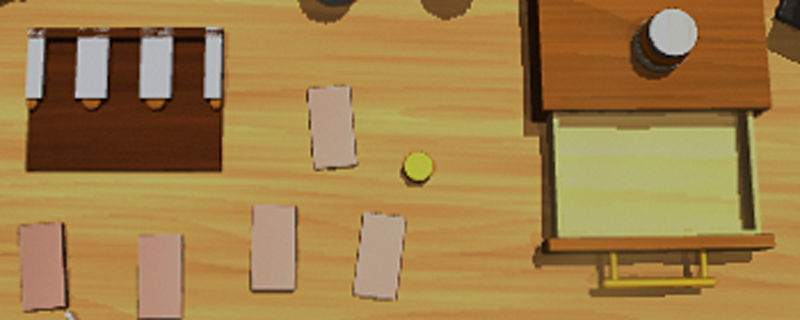

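The crop shows the rack plate with front corners near full-image pixels (172,265) and (257,265). The white lips mark the dividers, and the drawer front is at row ~297. The thick slabs are at (0.467, 0.063) and (0.437, 0.325). Next: rack, drawer, handle and jar geometry from both views.

```bash
cat >> h.py <<'E'
def comps(m,amin=40,box=None):
    m=m.astype(np.uint8)
    if box: 
        b=np.zeros_like(m); x0,y0,x1,y1=box; b[y0:y1,x0:x1]=1; m=m*b
    n,l,s,c=cv2.connectedComponentsWithStats(m)
    for k in range(1,n):
        if s[k,4]>=amin:
            cs,_=cv2.findContours((l==k).astype(np.uint8),0,cv2.CHAIN_APPROX_NONE); yield s[k],max(cs,key=len).reshape(-1,2)
def rect(q):
    (cx,cy),(a,b),t=cv2.minAreaRect(np.float32(q[:,:2]*1000))
    if b>a:a,b,t=b,a,t+90
    return round(cx,1),round(cy,1),round(a,1),round(b,1),round((t+90)%180-90,1)
E
python3 - <<'E'
from h import *
for a in (0,.0425,.085):
    try: print(a,tip_extent(a))
    except Exception as e: print(tip_extent,e);break
B={"top":((165,195,262,275),(390,230,500,320)),"side":((290,300,425,420),(270,140,370,215))}
for n in("top","side"):
    z=np.load(n+"0.npz");p,d=z["p"],z["d"];i=camera_info(n);f=p.astype(int)
    for s,c in comps((f.min(2)>105)&(f.max(2)-f.min(2)<45),25,B[n][0]): print(n,"lip",s[:4],*rect(plane(c,.0245,i)))
    for s,c in comps((f.max(2)<115)&(f[...,0]-f[...,2]>20),300,B[n][0]):
        print(n,"plate",s[:4],*rect(plane(c,.010,i)))
    h=cv2.cvtColor(p,cv2.COLOR_RGB2HSV)
    for s,c in comps((h[...,0]>25)&(h[...,0]<35)&(h[...,1]<140)&(h[...,2]>120),100,B[n][1]): print(n,"floor",s[:4],*rect(plane(c,.022,i)))
    for s,c in comps((h[...,0]>18)&(h[...,0]<28)&(h[...,1]>190)&(h[...,2]>120),20,B[n][1]): print(n,"brass",s[:4],*rect(plane(c,.0495,i)))
E
```

```text
0.022 'float' object is not callable
top lip [249 205   8  28] 672.8 141.0 73.8 18.5 3.1
top lip [171 206   8  27] 664.6 348.9 71.1 18.8 4.9
top lip [193 206  15  27] 667.0 281.2 71.0 36.3 1.6
top lip [221 206  15  27] 669.4 206.4 70.8 36.8 1.8
top plate [171 208  87  57] 625.9 242.3 228.1 152.5 -88.1
top floor [402 241  93  53] 560.0 -381.3 247.4 136.3 -87.8
top brass [436 301  38  14] 453.8 -386.5 95.4 32.4 88.2
top brass [424 313  41   3] 433.3 -358.9 102.8 5.0 89.9
side lip [295 311  44  16] 679.3 143.1 85.5 20.5 1.9
side lip [303 330  49  24] 676.1 208.7 85.0 38.9 1.8
side lip [315 359  52  28] 674.2 283.5 85.7 38.4 1.7
side lip [329 391  50  23] 671.9 350.0 85.5 21.5 2.0
side plate [296 308 127 112] 636.2 249.2 233.6 166.1 -88.0
side floor [286 155  64  44] 539.8 -413.8 221.0 144.7 -87.5
```

```bash
cat >> h.py <<'E'
def to(x,y,z,yaw,frm=None):
    o=get_obs()
    if frm is None: frm=(*o["ee_pos"],o["tcp_rot"][2])
    a=np.radians(frm[3]); R=np.array([[np.cos(a),np.sin(a),0],[np.sin(a),-np.cos(a),0],[0,0,-1]])
    off=R.T@(np.array([x,y,z])-frm[:3])/.1
    dy=-((yaw-frm[3]+180)%360-180)/180
    print("off",off.round(3),"yaw",round(dy,4),"z",round(o["ee_pos"][2],4),"Fz",o["wrist_force"].round(1),"t",round(o["time"],1)); return (x,y,z,yaw)
E
python3 - <<'E'
from h import *
i=camera_info("top")
c=lambda *q:np.array(q)/(800/350)+[160,190]
print("front board",plane(c((545,247),(775,240),(548,238),(773,234)),.067,i).round(3)[:,:2].tolist())
print("chest front top",plane(c((541,110),(770,107)),.08,i).round(3)[:,:2].tolist())
print("handle",plane(c((602,286),(715,283)),.0495,i).round(3)[:,:2].tolist())
a=to(.126+.097,.535-.1,.20,183); b=to(.4315,.191,.08,183,a); 
E
```

```text
front board [[0.471, -0.239], [0.485, -0.497], [0.48, -0.243], [0.491, -0.495]]
chest front top [[0.621, -0.233], [0.632, -0.492]]
handle [[0.431, -0.306], [0.437, -0.433]]
off [-1.171 -0.752  0.526] yaw -0.0904 z 0.2526 Fz [ 0.5  0.6 -1. ] t 0.1
off [-1.954 -2.546  1.2  ] yaw 0.0 z 0.2526 Fz [ 0.5  0.6 -1. ] t 0.1
```

servo_tool:
  rows:
    - {"offset": [-1,-0.75,0.5],"yaw": -0.09,"claw": 0.25}
    - {"offset": [-1,-0.75,0.5],"yaw": -0.09,"claw": 0.25}
    - {"offset": [-1,-0.75,0.5],"yaw": -0.09,"claw": 0.25}
    - {"offset": [-1,-0.75,0.5],"yaw": -0.09,"claw": 0.25}
  squeeze: 40

```text
time: 0.6
ee_pos: [0.2067, 0.4391, 0.2033]
tcp_rot: [180.0, -0.0, -177.2]
wrist_force: [0.1, 0.6, -0.1]
opening: 0.0639
grasp_force: 0.0
```

servo_tool:
  rows:
    - {"offset": [-0.7,-0.86,0.4],"yaw": 0,"claw": 0.25}
    - {"offset": [-0.7,-0.86,0.4],"yaw": 0,"claw": 0.25}
    - {"offset": [-0.7,-0.86,0.4],"yaw": 0,"claw": 0.25}

```text
time: 0.98
ee_pos: [0.2817, 0.356, 0.1627]
tcp_rot: [-179.9, -0.0, -177.3]
wrist_force: [0.3, -0.4, 1.4]
opening: 0.064
grasp_force: 0.0
```

servo_tool:
  rows:
    - {"offset": [-0.7,-0.86,0.4],"yaw": 0,"claw": 0.25}
    - {"offset": [-0.7,-0.86,0.4],"yaw": 0,"claw": 0.25}
    - {"offset": [-0.7,-0.86,0.4],"yaw": 0,"claw": 0.25}

```text
time: 1.35
ee_pos: [0.356, 0.274, 0.1228]
tcp_rot: [-180.0, -0.0, -177.3]
wrist_force: [-0.7, 0.6, 0.6]
opening: 0.0642
grasp_force: 0.0
```

servo_tool:
  rows:
    - {"offset": [-0.7,-0.86,0.4],"yaw": 0,"claw": 0.25}
    - {"offset": [-0.7,-0.86,0.4],"yaw": 0,"claw": 0.25}
    - {"offset": [-0.7,-0.86,0.4],"yaw": 0,"claw": 0.25}
    - {"offset": [-0.7,-0.86,0.4],"yaw": 0,"claw": 0.25}
    - {"offset": [-0.7,-0.86,0.4],"yaw": 0,"claw": 0.25}

```text
time: 1.98
ee_pos: [0.4291, 0.1941, 0.0842]
tcp_rot: [180.0, 0.1, -177.0]
wrist_force: [0.1, 0.1, 0.1]
opening: 0.0639
grasp_force: 0.0
```

```bash
python3 - <<'E'
from h import *
o=get_obs();print(o["ee_pos"],o["tcp_rot"],o["opening"],o["q"].round(1))
to(.4315,.191,.03,183)
p,d,i=grab("side");cv2.imwrite("pics/s1.png",p[200:440,300:620,::-1].repeat(2,0).repeat(2,1))
for s in slabs(p,d,i):print(*s)
E
```

```text
[0.42907868 0.19405926 0.08415904] [ 1.79959216e+02  6.18162939e-02 -1.76956202e+02] 0.0639236925159649 [ 24.3  -5.8 -19.3  76.4   0.   21.3]
off [-0.023 -0.032  0.542] yaw 0.0002 z 0.0842 Fz [0.1 0.1 0.1] t 2.0
[383. 248.] 465 -54 93 49 -6.8 8.0
[329. 275.] 612 6 94 49 6.5 8.0
[400. 277.] 470 65 95 48 1.3 15.9
[433. 318.] 451 194 60 49 3.0 7.9
[473. 364.] 438 327 98 49 7.3 15.7
[207. 448.] 913 367 55 34 85.4 14.2
```

View pics/s1.png

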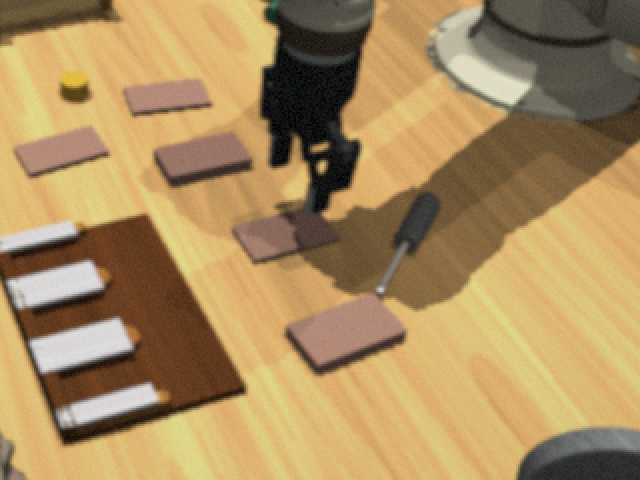

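The side crop shows the gripper standing over the thin slab at crop (285,235), with its fingers straddling it. Now descending.

servo_tool:
  rows:
    - {"offset": [-0.02,-0.03,0.3],"yaw": 0,"claw": 0.25}
    - {"offset": [-0.02,-0.03,0.54],"yaw": 0,"claw": 0.25}
    - {"offset": [-0.02,-0.03,0.58],"yaw": 0,"claw": 0.25}
    - {"offset": [-0.02,-0.03,0.58],"yaw": 0,"claw": 0.25}
    - {"offset": [-0.02,-0.03,0.58],"yaw": 0,"claw": 0.25}

```text
time: 2.65
ee_pos: [0.432, 0.1899, 0.0265]
tcp_rot: [180.0, 0.1, -177.1]
wrist_force: [1.3, -0.8, 1.4]
opening: 0.0639
grasp_force: 0.0
```

servo_tool:
  rows:
    - {"offset": [0,0,0.02],"yaw": 0,"claw": 0.25}
    - {"offset": [0,0,0.02],"yaw": 0,"claw": 0.25}
    - {"offset": [0,0,0.02],"yaw": 0,"claw": 0.25}

```text
time: 3.02
ee_pos: [0.4315, 0.1894, 0.0234]
tcp_rot: [180.0, 0.0, -177.1]
wrist_force: [0.4, -0.2, -0.5]
opening: 0.0638
grasp_force: 0.0
```

servo_tool:
  rows:
    - {"offset": [0,0,0.02],"yaw": 0,"claw": 0.25}
    - {"offset": [0,0,0.02],"yaw": 0,"claw": 0.25}
    - {"offset": [0,0,0.02],"yaw": 0,"claw": 0.25}

```text
time: 3.4
ee_pos: [0.4314, 0.1894, 0.0212]
tcp_rot: [-180.0, -0.0, -177.1]
wrist_force: [0.1, 0.4, 0.0]
opening: 0.0641
grasp_force: 0.0
```

servo_tool:
  rows:
    - {"offset": [0,0,0.02],"yaw": 0,"claw": 0.25}
    - {"offset": [0,0,0.02],"yaw": 0,"claw": 0.25}
    - {"offset": [0,0,0.02],"yaw": 0,"claw": 0.25}

```text
time: 3.78
ee_pos: [0.4315, 0.1894, 0.0193]
tcp_rot: [-180.0, -0.0, -177.1]
wrist_force: [-0.2, -0.4, -0.6]
opening: 0.0642
grasp_force: 0.0
```

servo_tool:
  rows:
    - {"offset": [0,0,0.015],"yaw": 0,"claw": 0.25}
    - {"offset": [0,0,0.015],"yaw": 0,"claw": 0.25}
    - {"offset": [0,0,0.015],"yaw": 0,"claw": 0.25}

```text
time: 4.15
ee_pos: [0.4314, 0.1895, 0.0178]
tcp_rot: [-180.0, -0.0, -177.1]
wrist_force: [-0.6, 0.2, -0.1]
opening: 0.0639
grasp_force: 0.0
```

servo_tool:
  rows:
    - {"offset": [0,0,0],"yaw": 0,"claw": 0.6}
    - {"offset": [0,0,0],"yaw": 0,"claw": 0.6}
    - {"offset": [0,0,0],"yaw": 0,"claw": 0.6}
    - {"offset": [0,0,0],"yaw": 0,"claw": 0.6}
    - {"offset": [0,0,0],"yaw": 0,"claw": 0.6}
  squeeze: 40

```text
time: 4.78
ee_pos: [0.4324, 0.1899, 0.0193]
tcp_rot: [179.9, 0.1, -177.1]
wrist_force: [-1.6, 0.0, 10.6]
opening: 0.0489
grasp_force: 47.8
```

servo_tool:
  rows:
    - {"offset": [0,0,-0.1],"yaw": 0,"claw": 0.6}
    - {"offset": [0,0,-0.3],"yaw": 0,"claw": 0.6}
    - {"offset": [0,0,-0.5],"yaw": 0,"claw": 0.6}
    - {"offset": [0,0,-0.5],"yaw": 0,"claw": 0.6}

```text
time: 5.28
ee_pos: [0.4322, 0.1898, 0.0692]
tcp_rot: [179.9, 0.1, -177.1]
wrist_force: [0.4, -0.3, -1.1]
opening: 0.0489
grasp_force: 41.7
```

```bash
python3 - <<'E'
from h import *
o=get_obs();print(o["ee_pos"],o["tcp_rot"],o["opening"],o["grasp_force"])
for n in("side","top"):
    p,d,i=grab(n)
    for s in slabs(p,d,i):print(n,*s)
y=np.radians(1.8)
def rk(rx,ry): return .621+rx*np.cos(y)-ry*np.sin(y), .2435+rx*np.sin(y)+ry*np.cos(y)
for r in(-110,-36): print(rk(r/1e3,.075)); to(*rk(r/1e3,.075),.06,181.8)
E
```

```text
[0.43222988 0.18978899 0.0691815 ] [ 1.79949977e+02  1.29297193e-01 -1.77082439e+02] 0.048947163542667 41.7443311214447
side [383. 248.] 465 -54 93 49 -5.6 7.8
side [330. 275.] 612 6 93 49 6.7 8.0
side [400. 277.] 470 65 94 48 1.7 15.9
side [431. 300.] 459 193 49 42 -89.9 57.6
side [473. 364.] 438 326 98 51 7.9 15.7
side [208. 445.] 911 357 36 36 86.8 13.7
top [183. 146.] 862 338 107 34 6.9 40.6
top [305. 245.] 609 1 94 48 7.1 7.5
top [279. 298.] 466 62 93 47 2.3 16.0
top [325. 302.] 461 -58 95 48 -4.1 7.9
(np.float64(0.50869847142891), np.float64(0.31500780852883575))
off [-0.837  1.215  0.073] yaw 0.0062 z 0.0673 Fz [ 0.1  0.3 -1. ] t 5.4
(np.float64(0.5826619568959741), np.float64(0.31733220470061724))
off [-1.577  1.201  0.073] yaw 0.0062 z 0.0673 Fz [ 0.1  0.3 -1. ] t 5.4
```

servo_tool:
  rows:
    - {"offset": [-0.42,0.61,0],"yaw": 0.006,"claw": 0.6}
    - {"offset": [-0.42,0.61,0],"yaw": 0.006,"claw": 0.6}
    - {"offset": [-0.42,0.61,0],"yaw": 0.006,"claw": 0.6}
    - {"offset": [-0.42,0.61,0],"yaw": 0.006,"claw": 0.6}

```text
time: 5.88
ee_pos: [0.4696, 0.2517, 0.0673]
tcp_rot: [-180.0, -0.1, -178.2]
wrist_force: [0.0, -0.1, -1.5]
opening: 0.049
grasp_force: 41.9
```

servo_tool:
  rows:
    - {"offset": [-0.42,0.61,0],"yaw": 0,"claw": 0.6}
    - {"offset": [-0.42,0.61,0],"yaw": 0,"claw": 0.6}
    - {"offset": [-0.92,0.61,0.05],"yaw": 0,"claw": 0.6}
    - {"offset": [-0.92,0.61,0.05],"yaw": 0,"claw": 0.6}
    - {"offset": [-0.92,0.61,0.05],"yaw": 0,"claw": 0.6}

```text
time: 6.5
ee_pos: [0.5598, 0.3155, 0.0628]
tcp_rot: [-180.0, -0.0, -178.2]
wrist_force: [-0.3, 0.2, -0.5]
opening: 0.0487
grasp_force: 42.1
```

```bash
cat >> h.py <<'E'
yr=np.radians(1.8)
def rk(rx,ry): return .621+rx/1e3*np.cos(yr)-ry/1e3*np.sin(yr), .2435+rx/1e3*np.sin(yr)+ry/1e3*np.cos(yr)
def lips(p,i,n):
    f=p.astype(int); B={"top":(165,195,262,275),"side":(290,300,425,420)}
    for s,c in comps((f.min(2)>105)&(f.max(2)-f.min(2)<45),25,B[n]): print(n,"lip",*rect(plane(c,.0245,i)))
E
python3 - <<'E'
from h import *
o=get_obs();print(o["ee_pos"],o["tcp_rot"],o["opening"],o["grasp_force"])
for n in("side","top"):
    p,d,i=grab(n)
    for s in slabs(p,d,i):print(n,*s)
    lips(p,i,n)
    cv2.imwrite(f"pics/r{n}.png",cv2.resize(p[290:440,280:480,::-1] if n=="side" else p[190:320,120:300,::-1],None,fx=3,fy=3,interpolation=cv2.INTER_CUBIC))
for r in(-60,-36):to(*rk(r,75),.030,181.8)
E
```

```text
[0.55976272 0.31548689 0.06280953] [-1.79977507e+02 -4.86607110e-02 -1.78212213e+02] 0.0486984909385659 42.062727212905884
side [373. 249.] 488 -56 48 46 85.2 7.9
side [330. 275.] 612 6 93 49 6.5 7.8
side [386. 280.] 504 66 53 32 73.5 15.8
side [394. 365.] 587 318 51 41 -89.0 51.3
side [208. 446.] 912 359 39 34 85.4 14.8
side lip 679.4 143.6 85.8 21.4 1.6
side lip 676.5 208.9 85.7 39.8 2.2
side lip 674.3 283.5 86.3 39.5 2.1
side lip 672.2 349.8 86.1 21.8 2.0
side lip 770.6 345.5 17.4 14.6 77.3
top [183. 146.] 862 338 108 34 6.9 39.8
top [152. 185.] 752 416 56 31 -88.5 26.5
top [305. 245.] 608 0 94 48 6.9 7.7
top [279. 298.] 466 62 93 47 2.3 15.6
top [325. 302.] 461 -58 95 48 -3.6 7.8
top lip 674.1 141.1 76.5 18.5 3.1
top lip 665.0 347.8 71.0 18.8 1.8
top lip 667.0 281.2 71.0 36.3 1.6
top lip 669.4 206.4 70.8 36.8 1.8
top lip 579.8 297.8 21.1 10.8 -85.6
off [0.009 0.006 0.335] yaw 0.0002 z 0.0635 Fz [ 0.1 -0.7 -1.4] t 6.6
off [-0.231  0.006  0.335] yaw 0.0002 z 0.0635 Fz [ 0.1 -0.7 -1.4] t 6.6
```

View pics/rside.png

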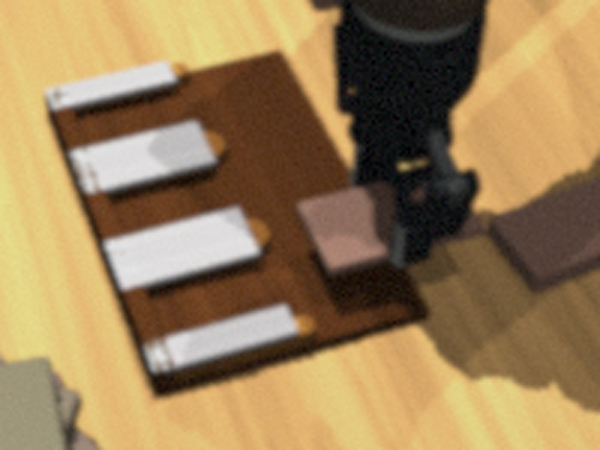

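The side crop shows the slab held level over the ledge, lined up with the left slot (nose at crop (320,235)). Lowering and entering the mouth.

servo_tool:
  rows:
    - {"offset": [0.01,0,0.3],"yaw": 0,"claw": 0.6}
    - {"offset": [0.01,0,0.33],"yaw": 0,"claw": 0.6}
    - {"offset": [0.01,0,0.33],"yaw": 0,"claw": 0.6}
    - {"offset": [0.01,0,0.33],"yaw": 0,"claw": 0.6}

```text
time: 7.1
ee_pos: [0.5593, 0.3165, 0.0307]
tcp_rot: [180.0, 0.0, -178.2]
wrist_force: [0.1, 0.6, -1.4]
opening: 0.0487
grasp_force: 42.1
```

servo_tool:
  rows:
    - {"offset": [-0.06,0,0],"yaw": 0,"claw": 0.6}
    - {"offset": [-0.12,0,0],"yaw": 0,"claw": 0.6}
    - {"offset": [-0.18,0,0],"yaw": 0,"claw": 0.6}
    - {"offset": [-0.18,0,0],"yaw": 0,"claw": 0.6}

```text
time: 7.6
ee_pos: [0.5778, 0.3169, 0.0296]
tcp_rot: [-180.0, -0.0, -178.2]
wrist_force: [-0.2, 1.0, -1.6]
opening: 0.0488
grasp_force: 42.1
```

servo_tool:
  rows:
    - {"offset": [-0.04,0,0],"yaw": 0,"claw": 0.6}
    - {"offset": [-0.08,0,0],"yaw": 0,"claw": 0.6}
    - {"offset": [-0.08,0,0],"yaw": 0,"claw": 0.6}
    - {"offset": [-0.08,0,0],"yaw": 0,"claw": 0.6}

```text
time: 8.1
ee_pos: [0.5852, 0.3172, 0.0297]
tcp_rot: [-180.0, -0.0, -178.2]
wrist_force: [-0.6, 0.1, -1.3]
opening: 0.0486
grasp_force: 42.1
```

```bash
python3 - <<'E'
from h import *
p,d,i=grab("side")
cv2.imwrite("pics/r2.png",cv2.resize(p[290:440,280:480,::-1],None,fx=4,fy=4,interpolation=cv2.INTER_CUBIC))
to(*rk(-36,75),.030,181.8)
E
```

```text
off [ 0.025  0.002 -0.002] yaw 0.0002 z 0.0298 Fz [-0.3  0.3 -0.8] t 8.2
```

View pics/r2.png

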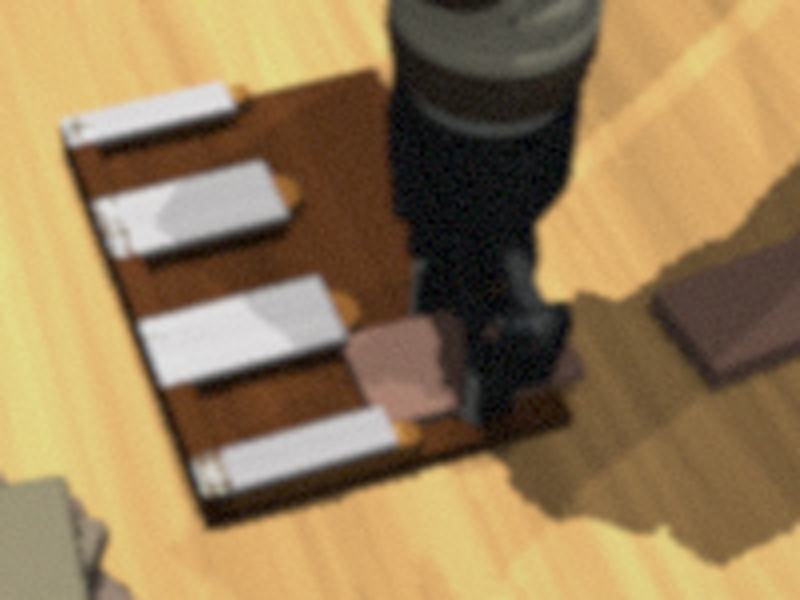

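The slab nose is just entering the left slot at crop (370,380), between the divider ends, and I read no contact force. Going further in.

servo_tool:
  rows:
    - {"offset": [-0.03,0,0],"yaw": 0,"claw": 0.6}
    - {"offset": [-0.06,0,0],"yaw": 0,"claw": 0.6}
    - {"offset": [-0.08,0,0],"yaw": 0,"claw": 0.6}
    - {"offset": [-0.08,0,0],"yaw": 0,"claw": 0.6}

```text
time: 8.65
ee_pos: [0.5934, 0.3174, 0.0297]
tcp_rot: [-180.0, -0.0, -178.2]
wrist_force: [0.0, 0.2, -1.2]
opening: 0.0485
grasp_force: 42.1
```

servo_tool:
  rows:
    - {"offset": [-0.03,0,0],"yaw": 0,"claw": 0.6}
    - {"offset": [-0.06,0,0],"yaw": 0,"claw": 0.6}
    - {"offset": [-0.08,0,0],"yaw": 0,"claw": 0.6}
    - {"offset": [-0.08,0,0],"yaw": 0,"claw": 0.6}

```text
time: 9.15
ee_pos: [0.6014, 0.3177, 0.0297]
tcp_rot: [-180.0, -0.0, -178.2]
wrist_force: [-0.6, 0.6, -1.5]
opening: 0.0488
grasp_force: 42.1
```

servo_tool:
  rows:
    - {"offset": [0,0,0],"yaw": 0,"claw": 0.25}
    - {"offset": [0,0,0],"yaw": 0,"claw": 0.25}
    - {"offset": [0,0,0],"yaw": 0,"claw": 0.25}
    - {"offset": [0,0,-0.3],"yaw": 0,"claw": 0.25}
    - {"offset": [0.3,0,-0.4],"yaw": 0,"claw": 0.6}
    - {"offset": [0.65,0,-0.4],"yaw": 0,"claw": 1}
    - {"offset": [0.65,0,-0.4],"yaw": 0,"claw": 1}
    - {"offset": [0.65,0,-0.4],"yaw": 0,"claw": 1}
    - {"offset": [0.65,0,-0.05],"yaw": 0,"claw": 1}
    - {"offset": [0.65,0,-0.05],"yaw": 0,"claw": 1}
    - {"offset": [0.65,0,-0.05],"yaw": 0,"claw": 1}

```text
time: 10.52
ee_pos: [0.537, 0.3157, 0.0355]
tcp_rot: [180.0, 0.0, -178.2]
wrist_force: [0.4, -0.9, -0.5]
opening: 0.0005
grasp_force: 0.0
```

servo_tool:
  rows:
    - {"offset": [-0.1,0,0],"yaw": 0,"claw": 1}
    - {"offset": [-0.2,0,0],"yaw": 0,"claw": 1}
    - {"offset": [-0.3,0,0],"yaw": 0,"claw": 1}
    - {"offset": [-0.35,0,0],"yaw": 0,"claw": 1}
    - {"offset": [-0.4,0,0],"yaw": 0,"claw": 1}
    - {"offset": [-0.45,0,0],"yaw": 0,"claw": 1}
    - {"offset": [-0.45,0,0],"yaw": 0,"claw": 1}

```text
time: 11.4
ee_pos: [0.5816, 0.3171, 0.0347]
tcp_rot: [-180.0, 0.0, -178.2]
wrist_force: [-0.0, -0.8, 0.0]
opening: -0.0004
grasp_force: 0.0
```

```bash
python3 - <<'E'
from h import *
p,d,i=grab("side")
cv2.imwrite("pics/r3.png",cv2.resize(p[290:440,280:480,::-1],None,fx=4,fy=4,interpolation=cv2.INTER_CUBIC))
to(*rk(-23,75),.035,181.8); print(get_obs()["ee_pos"])
E
```

```text
off [-0.143  0.002 -0.003] yaw 0.0002 z 0.0347 Fz [ 0.6 -0.2 -0.8] t 11.4
[0.58137107 0.31709403 0.03471114]
```

View pics/r3.png

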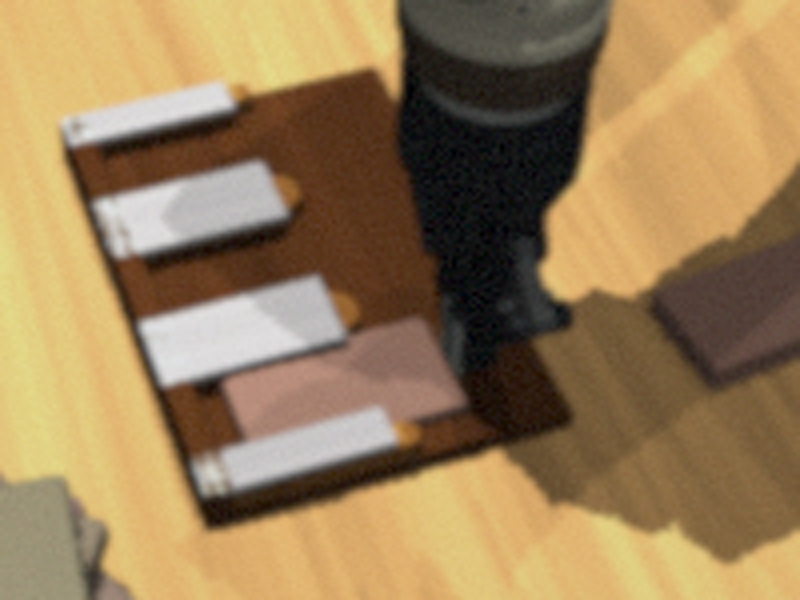

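The slab is in the left slot with its tail at crop (450,370) and the pusher right behind it. Pushing it home.

servo_tool:
  rows:
    - {"offset": [-0.05,0,0],"yaw": 0,"claw": 1}
    - {"offset": [-0.1,0,0],"yaw": 0,"claw": 1}
    - {"offset": [-0.13,0,0],"yaw": 0,"claw": 1}
    - {"offset": [-0.13,0,0],"yaw": 0,"claw": 1}

```text
time: 11.95
ee_pos: [0.5946, 0.3175, 0.0347]
tcp_rot: [-180.0, 0.0, -178.2]
wrist_force: [0.6, 0.8, 0.1]
opening: -0.0002
grasp_force: 0.0
```

servo_tool:
  rows:
    - {"offset": [-0.01,0,0],"yaw": 0,"claw": 1}
    - {"offset": [-0.02,0,0],"yaw": 0,"claw": 1}
    - {"offset": [-0.03,0,0],"yaw": 0,"claw": 1}

```text
time: 12.32
ee_pos: [0.5966, 0.3176, 0.0347]
tcp_rot: [-180.0, -0.1, -178.1]
wrist_force: [-7.4, -0.5, 2.4]
opening: 0.0001
grasp_force: 3.6
```

servo_tool:
  rows:
    - {"offset": [-0.01,0,0],"yaw": 0,"claw": 1}
    - {"offset": [-0.02,0,0],"yaw": 0,"claw": 1}
    - {"offset": [-0.02,0,0],"yaw": 0,"claw": 1}

```text
time: 12.7
ee_pos: [0.5968, 0.3176, 0.0346]
tcp_rot: [-180.0, -0.3, -178.1]
wrist_force: [-14.7, -1.1, 5.8]
opening: 0.0003
grasp_force: 7.1
```

servo_tool:
  rows:
    - {"offset": [0.1,0,-0.1],"yaw": 0,"claw": 1}
    - {"offset": [0.1,0,-0.45],"yaw": 0,"claw": 0.25}
    - {"offset": [0.1,-0.5,-0.45],"yaw": 0,"claw": 0.25}
    - {"offset": [0.1,-1,-0.45],"yaw": 0,"claw": 0.25}
    - {"offset": [0.1,-1,-0.45],"yaw": 0,"claw": 0.25}

```text
time: 13.32
ee_pos: [0.593, 0.2146, 0.0809]
tcp_rot: [-180.0, 0.1, -178.4]
wrist_force: [0.4, 0.3, 0.2]
opening: 0.0636
grasp_force: 0.0
```

servo_tool:
  rows:
    - {"offset": [0,-0.6,0],"yaw": 0,"claw": 0.25}
    - {"offset": [0,-1,0],"yaw": 0,"claw": 0.25}
    - {"offset": [0,-1,0],"yaw": 0,"claw": 0.25}

```text
time: 13.7
ee_pos: [0.5961, 0.1157, 0.0805]
tcp_rot: [-180.0, 0.1, -178.3]
wrist_force: [0.4, 0.6, -0.2]
opening: 0.064
grasp_force: 0.0
```

servo_tool:
  rows:
    - {"offset": [-0.13,-0.6,0],"yaw": -0.028,"claw": 0.25}
    - {"offset": [-0.13,-1,0],"yaw": -0.028,"claw": 0.25}
    - {"offset": [-0.13,-1,0],"yaw": -0.028,"claw": 0.25}
    - {"offset": [-0.13,-1,0],"yaw": -0.028,"claw": 0.25}

```text
time: 14.2
ee_pos: [0.6121, 0.0191, 0.08]
tcp_rot: [180.0, 0.0, -173.1]
wrist_force: [-0.1, 0.2, -0.2]
opening: 0.0639
grasp_force: 0.0
```

```bash
python3 - <<'E'
from h import *
for n in("side","top"):
    p,d,i=grab(n)
    for s in slabs(p,d,i):print(n,*s)
to(.610,.002,.0195,186.8)
E
```

```text
side [383. 247.] 465 -56 95 48 -6.4 7.9
side [320. 277.] 633 7 52 48 6.6 8.0
side [473. 364.] 438 327 96 49 7.1 15.7
side [359. 387.] 654 320 95 51 0.7 17.9
side [207. 444.] 911 353 35 29 0.1 12.8
top [183. 145.] 864 338 105 34 7.0 39.9
top [186. 225.] 653 318 90 46 1.8 17.6
top [329. 300.] 460 -69 93 34 1.6 7.4
top [178. 306.] 436 323 94 48 7.8 16.1
off [ 0.041 -0.171  0.604] yaw 0.0009 z 0.0799 Fz [-0.2 -0.1  0.9] t 14.3
```

servo_tool:
  rows:
    - {"offset": [0.04,-0.17,0.1],"yaw": 0,"claw": 0.25}
    - {"offset": [0.04,-0.17,0.4],"yaw": 0,"claw": 0.25}
    - {"offset": [0.04,-0.17,0.6],"yaw": 0,"claw": 0.25}
    - {"offset": [0.04,-0.17,0.61],"yaw": 0,"claw": 0.25}
    - {"offset": [0.04,-0.17,0.61],"yaw": 0,"claw": 0.25}
    - {"offset": [0.04,-0.17,0.61],"yaw": 0,"claw": 0.6}
    - {"offset": [0.04,-0.17,0.61],"yaw": 0,"claw": 0.6}
    - {"offset": [0.04,-0.17,0.61],"yaw": 0,"claw": 0.6}
    - {"offset": [0.04,-0.17,0.61],"yaw": 0,"claw": 0.6}

```text
time: 15.42
ee_pos: [0.6104, 0.0006, 0.0194]
tcp_rot: [-180.0, 0.1, -173.1]
wrist_force: [-0.3, 0.3, 5.0]
opening: 0.0488
grasp_force: 42.1
```

servo_tool:
  rows:
    - {"offset": [0,0,-0.1],"yaw": 0,"claw": 0.6}
    - {"offset": [0.2,0,-0.4],"yaw": 0.028,"claw": 0.6}
    - {"offset": [0.6,0,-0.5],"yaw": 0.028,"claw": 0.6}
    - {"offset": [1,0,-0.5],"yaw": 0.028,"claw": 0.6}
    - {"offset": [1,0,-0.5],"yaw": 0.028,"claw": 0.6}
    - {"offset": [1,0,-0.5],"yaw": 0.028,"claw": 0.6}

```text
time: 16.18
ee_pos: [0.5111, -0.0114, 0.0693]
tcp_rot: [-180.0, 0.1, -178.2]
wrist_force: [0.6, -0.5, -0.1]
opening: 0.0484
grasp_force: 41.8
```

```bash
python3 - <<'E'
from h import *
o=get_obs();print(o["ee_pos"],o["grasp_force"])
to(*rk(-62,0),.065,181.8)
p,d,i=grab("side")
for s in slabs(p,d,i):print(*s)
E
```

```text
[ 0.51110493 -0.01140486  0.06927932] 41.75839841365814
off [-0.56   2.513  0.043] yaw 0.0002 z 0.0693 Fz [ 0.6 -0.5 -0.1] t 16.2
[359. 248.] 539 -8 49 44 -88.0 57.7
[388. 281.] 496 64 51 42 -86.6 15.6
[473. 364.] 437 327 98 49 7.8 15.7
[358. 387.] 654 318 96 50 -2.5 17.9
[207. 444.] 911 354 35 31 0.1 12.7
```

servo_tool:
  rows:
    - {"offset": [0,0.5,0],"yaw": 0,"claw": 0.6}
    - {"offset": [0,0.84,0],"yaw": 0,"claw": 0.6}
    - {"offset": [0,0.84,0],"yaw": 0,"claw": 0.6}

```text
time: 16.6
ee_pos: [0.5085, 0.0746, 0.0686]
tcp_rot: [180.0, -0.0, -178.0]
wrist_force: [0.6, -1.1, -1.3]
opening: 0.0487
grasp_force: 41.9
```

servo_tool:
  rows:
    - {"offset": [0,0.5,0],"yaw": 0,"claw": 0.6}
    - {"offset": [0,0.84,0],"yaw": 0,"claw": 0.6}
    - {"offset": [0,0.84,0],"yaw": 0,"claw": 0.6}

```text
time: 16.98
ee_pos: [0.5057, 0.1579, 0.0685]
tcp_rot: [-180.0, -0.0, -178.0]
wrist_force: [-0.1, -1.0, -1.1]
opening: 0.0486
grasp_force: 42.0
```

servo_tool:
  rows:
    - {"offset": [0,0.5,0],"yaw": 0,"claw": 0.6}
    - {"offset": [-0.2,0.83,0],"yaw": 0,"claw": 0.6}
    - {"offset": [-0.56,0.83,0],"yaw": 0,"claw": 0.6}
    - {"offset": [-0.56,0.83,0],"yaw": 0,"claw": 0.6}
    - {"offset": [-0.56,0.83,0],"yaw": 0,"claw": 0.6}
    - {"offset": [-0.56,0.83,0],"yaw": 0,"claw": 0.6}

```text
time: 17.73
ee_pos: [0.5583, 0.2406, 0.0688]
tcp_rot: [-180.0, -0.0, -178.2]
wrist_force: [-0.5, -0.4, -0.4]
opening: 0.0487
grasp_force: 42.1
```

```bash
python3 - <<'E'
from h import *
to(*rk(-62,0),.030,181.8);to(*rk(-20,0),.030,181.8)
E
```

```text
off [-0.008  0.01   0.388] yaw 0.0 z 0.0688 Fz [-0.5 -0.4 -0.4] t 17.7
off [-0.428  0.01   0.388] yaw 0.0 z 0.0688 Fz [-0.5 -0.4 -0.4] t 17.7
```

servo_tool:
  rows:
    - {"offset": [0,0.01,0.3],"yaw": 0,"claw": 0.6}
    - {"offset": [0,0.01,0.39],"yaw": 0,"claw": 0.6}
    - {"offset": [0,0.01,0.39],"yaw": 0,"claw": 0.6}
    - {"offset": [-0.1,0.01,0.39],"yaw": 0,"claw": 0.6}
    - {"offset": [-0.2,0.01,0.39],"yaw": 0,"claw": 0.6}
    - {"offset": [-0.28,0.01,0.39],"yaw": 0,"claw": 0.6}
    - {"offset": [-0.28,0.01,0.39],"yaw": 0,"claw": 0.6}

```text
time: 18.6
ee_pos: [0.5872, 0.2431, 0.0295]
tcp_rot: [-180.0, -0.0, -178.2]
wrist_force: [0.8, -0.5, -0.4]
opening: 0.0491
grasp_force: 42.0
```

```bash
python3 - <<'E'
from h import *
to(*rk(-20,0),.030,181.8)
E
```

```text
off [-0.138 -0.006 -0.005] yaw 0.0001 z 0.0295 Fz [ 0.8 -0.5 -0.4] t 18.6
```

Free entry, so insert further, release, back off and push. The model gives home at a push TCP of rack x = -23.

servo_tool:
  rows:
    - {"offset": [-0.05,0,0],"yaw": 0,"claw": 0.6}
    - {"offset": [-0.1,0,0],"yaw": 0,"claw": 0.6}
    - {"offset": [-0.15,0,0],"yaw": 0,"claw": 0.6}
    - {"offset": [-0.15,0,0],"yaw": 0,"claw": 0.6}

```text
time: 19.1
ee_pos: [0.6019, 0.2436, 0.0297]
tcp_rot: [180.0, 0.0, -178.2]
wrist_force: [-0.1, 0.5, -0.9]
opening: 0.0489
grasp_force: 42.0
```

servo_tool:
  rows:
    - {"offset": [0,0,0],"yaw": 0,"claw": 0.25}
    - {"offset": [0,0,0],"yaw": 0,"claw": 0.25}
    - {"offset": [0,0,0],"yaw": 0,"claw": 0.25}
    - {"offset": [0,0,-0.3],"yaw": 0,"claw": 0.25}
    - {"offset": [0.3,0,-0.4],"yaw": 0,"claw": 0.6}
    - {"offset": [0.67,0,-0.4],"yaw": 0,"claw": 1}
    - {"offset": [0.67,0,-0.4],"yaw": 0,"claw": 1}
    - {"offset": [0.67,0,-0.4],"yaw": 0,"claw": 1}
    - {"offset": [0.67,0,-0.05],"yaw": 0,"claw": 1}
    - {"offset": [0.67,0,-0.05],"yaw": 0,"claw": 1}
    - {"offset": [0.67,0,-0.05],"yaw": 0,"claw": 1}

```text
time: 20.48
ee_pos: [0.5352, 0.2416, 0.0355]
tcp_rot: [180.0, 0.0, -178.2]
wrist_force: [-0.1, 0.1, 0.2]
opening: -0.0001
grasp_force: 0.0
```

```bash
python3 - <<'E'
from h import *
to(*rk(-23,0),.035,181.8)
E
```

```text
off [-0.628 -0.008  0.005] yaw 0.0001 z 0.0355 Fz [-0.1  0.1  0.2] t 20.5
```

servo_tool:
  rows:
    - {"offset": [-0.1,0,0],"yaw": 0,"claw": 1}
    - {"offset": [-0.2,0,0],"yaw": 0,"claw": 1}
    - {"offset": [-0.3,0,0],"yaw": 0,"claw": 1}
    - {"offset": [-0.38,0,0],"yaw": 0,"claw": 1}
    - {"offset": [-0.46,0,0],"yaw": 0,"claw": 1}
    - {"offset": [-0.52,0,0],"yaw": 0,"claw": 1}
    - {"offset": [-0.57,0,0],"yaw": 0,"claw": 1}
    - {"offset": [-0.6,0,0],"yaw": 0,"claw": 1}
    - {"offset": [-0.6,0,0],"yaw": 0,"claw": 1}

```text
time: 21.6
ee_pos: [0.5947, 0.2434, 0.0347]
tcp_rot: [-180.0, 0.0, -178.2]
wrist_force: [0.4, 0.2, -0.3]
opening: 0.0002
grasp_force: 0.0
```

servo_tool:
  rows:
    - {"offset": [-0.01,0,0],"yaw": 0,"claw": 1}
    - {"offset": [-0.03,0,0],"yaw": 0,"claw": 1}
    - {"offset": [-0.03,0,0],"yaw": 0,"claw": 1}

```text
time: 21.98
ee_pos: [0.5977, 0.2436, 0.0348]
tcp_rot: [-180.0, 0.0, -178.2]
wrist_force: [0.3, 0.6, -0.9]
opening: 0.0005
grasp_force: 0.0
```

servo_tool:
  rows:
    - {"offset": [-0.01,0,0],"yaw": 0,"claw": 1}
    - {"offset": [-0.02,0,0],"yaw": 0,"claw": 1}
    - {"offset": [-0.02,0,0],"yaw": 0,"claw": 1}

```text
time: 22.35
ee_pos: [0.599, 0.2435, 0.0347]
tcp_rot: [-180.0, -0.1, -178.2]
wrist_force: [-4.9, -0.7, 2.7]
opening: -0.0
grasp_force: 2.6
```

servo_tool:
  rows:
    - {"offset": [0.1,0,-0.1],"yaw": 0,"claw": 1}
    - {"offset": [0.2,0,-0.45],"yaw": 0,"claw": 0.25}
    - {"offset": [0.48,-0.5,-0.45],"yaw": 0,"claw": 0.25}
    - {"offset": [0.48,-1,-0.45],"yaw": 0,"claw": 0.25}
    - {"offset": [0.48,-1,-0.45],"yaw": 0,"claw": 0.25}

```text
time: 22.98
ee_pos: [0.5548, 0.1396, 0.0811]
tcp_rot: [-180.0, 0.1, -178.3]
wrist_force: [0.1, -0.2, 1.5]
opening: 0.064
grasp_force: 0.0
```

servo_tool:
  rows:
    - {"offset": [0.3,-0.6,0],"yaw": 0,"claw": 0.25}
    - {"offset": [0.48,-1,0],"yaw": 0,"claw": 0.25}
    - {"offset": [0.48,-1,0],"yaw": 0,"claw": 0.25}

```text
time: 23.35
ee_pos: [0.5093, 0.039, 0.0806]
tcp_rot: [-180.0, 0.1, -178.3]
wrist_force: [1.0, -0.2, -0.6]
opening: 0.0641
grasp_force: 0.0
```

servo_tool:
  rows:
    - {"offset": [0.3,-0.6,0],"yaw": 0.035,"claw": 0.25}
    - {"offset": [0.48,-0.96,0],"yaw": 0.035,"claw": 0.25}
    - {"offset": [0.48,-0.96,0],"yaw": 0.035,"claw": 0.25}
    - {"offset": [0.48,-0.96,0],"yaw": 0.035,"claw": 0.25}

```text
time: 23.85
ee_pos: [0.4659, -0.0561, 0.0802]
tcp_rot: [180.0, 0.1, 175.6]
wrist_force: [0.7, -1.1, 1.1]
opening: 0.0642
grasp_force: 0.0
```

```bash
python3 - <<'E'
from h import *
for n in("side","top"):
    p,d,i=grab(n)
    for s in slabs(p,d,i):print(n,*s)
to(.463,-.0565,.0195,175.5)
E
```

```text
side [373. 248.] 483 -58 56 48 -4.5 7.8
side [401. 277.] 468 64 97 51 1.9 16.0
side [344. 355.] 657 245 95 50 1.0 17.9
side [473. 364.] 437 327 98 49 7.5 15.7
side [358. 387.] 654 320 95 50 1.6 17.9
side [207. 444.] 911 354 33 32 -4.7 12.8
top [214. 225.] 656 245 94 45 3.8 17.8
top [186. 225.] 653 318 90 46 1.8 17.8
top [279. 298.] 466 62 93 47 2.3 15.8
top [178. 306.] 436 323 94 47 7.5 16.1
off [ 0.028 -0.009  0.605] yaw 0.0007 z 0.08 Fz [ 0.3 -0.   0.7] t 23.9
```

servo_tool:
  rows:
    - {"offset": [0.03,-0.01,0.1],"yaw": 0,"claw": 0.25}
    - {"offset": [0.03,-0.01,0.4],"yaw": 0,"claw": 0.25}
    - {"offset": [0.03,-0.01,0.6],"yaw": 0,"claw": 0.25}
    - {"offset": [0.03,-0.01,0.61],"yaw": 0,"claw": 0.25}
    - {"offset": [0.03,-0.01,0.61],"yaw": 0,"claw": 0.25}
    - {"offset": [0.03,-0.01,0.61],"yaw": 0,"claw": 0.6}
    - {"offset": [0.03,-0.01,0.61],"yaw": 0,"claw": 0.6}
    - {"offset": [0.03,-0.01,0.61],"yaw": 0,"claw": 0.6}
    - {"offset": [0.03,-0.01,0.61],"yaw": 0,"claw": 0.6}

```text
time: 25.08
ee_pos: [0.4625, -0.0576, 0.0194]
tcp_rot: [180.0, 0.1, 175.5]
wrist_force: [-0.3, 1.4, 5.5]
opening: 0.0485
grasp_force: 42.0
```

servo_tool:
  rows:
    - {"offset": [0,0,-0.1],"yaw": 0,"claw": 0.6}
    - {"offset": [0,0,-0.4],"yaw": 0,"claw": 0.6}
    - {"offset": [0,0,-0.5],"yaw": -0.035,"claw": 0.6}
    - {"offset": [0,0.5,-0.5],"yaw": -0.035,"claw": 0.6}
    - {"offset": [0,0.8,-0.5],"yaw": -0.035,"claw": 0.6}
    - {"offset": [0,0.8,-0.5],"yaw": -0.035,"claw": 0.6}

```text
time: 25.82
ee_pos: [0.4682, 0.0235, 0.069]
tcp_rot: [180.0, -0.0, -178.0]
wrist_force: [-0.1, -1.7, -1.7]
opening: 0.0491
grasp_force: 41.8
```

```bash
python3 - <<'E'
from h import *
to(*rk(-62,-75),.065,181.8)
E
```

```text
off [-0.981  1.398  0.04 ] yaw 0.001 z 0.069 Fz [-0.1 -1.7 -1.7] t 25.8
```

servo_tool:
  rows:
    - {"offset": [0,0.5,0],"yaw": 0,"claw": 0.6}
    - {"offset": [-0.2,0.9,0],"yaw": 0,"claw": 0.6}
    - {"offset": [-0.4,0.9,0],"yaw": 0,"claw": 0.6}

```text
time: 26.2
ee_pos: [0.5057, 0.1149, 0.069]
tcp_rot: [180.0, 0.0, -178.0]
wrist_force: [0.5, -0.5, -2.3]
opening: 0.0487
grasp_force: 41.9
```

servo_tool:
  rows:
    - {"offset": [-0.3,0.5,0],"yaw": 0,"claw": 0.6}
    - {"offset": [-0.58,0.5,0],"yaw": 0,"claw": 0.6}
    - {"offset": [-0.58,0.5,0],"yaw": 0,"claw": 0.6}
    - {"offset": [-0.58,0.5,0],"yaw": 0,"claw": 0.6}
    - {"offset": [-0.58,0.5,0],"yaw": 0,"claw": 0.6}

```text
time: 26.82
ee_pos: [0.5611, 0.1645, 0.0689]
tcp_rot: [-180.0, -0.0, -178.2]
wrist_force: [0.1, 0.0, -1.6]
opening: 0.0485
grasp_force: 42.1
```

```bash
python3 - <<'E'
from h import *
to(*rk(-62,-75),.030,181.8)
E
```

```text
off [-0.003  0.02   0.389] yaw 0.0 z 0.0689 Fz [ 0.1  0.  -1.6] t 26.8
```

servo_tool:
  rows:
    - {"offset": [0,0.015,0.3],"yaw": 0,"claw": 0.6}
    - {"offset": [0,0.015,0.39],"yaw": 0,"claw": 0.6}
    - {"offset": [0,0.015,0.39],"yaw": 0,"claw": 0.6}
    - {"offset": [-0.1,0.015,0.39],"yaw": 0,"claw": 0.6}
    - {"offset": [-0.2,0.015,0.39],"yaw": 0,"claw": 0.6}
    - {"offset": [-0.28,0.015,0.39],"yaw": 0,"claw": 0.6}
    - {"offset": [-0.28,0.015,0.39],"yaw": 0,"claw": 0.6}

```text
time: 27.7
ee_pos: [0.5903, 0.1675, 0.0295]
tcp_rot: [-180.0, -0.0, -178.2]
wrist_force: [-0.8, -0.2, -0.7]
opening: 0.0487
grasp_force: 42.1
```

```bash
python3 - <<'E'
from h import *
to(*rk(-20,-75),.030,181.8)
E
```

```text
off [-0.131 -0.001 -0.005] yaw 0.0001 z 0.0295 Fz [-0.8 -0.2 -0.7] t 27.7
```

servo_tool:
  rows:
    - {"offset": [-0.05,0,0],"yaw": 0,"claw": 0.6}
    - {"offset": [-0.1,0,0],"yaw": 0,"claw": 0.6}
    - {"offset": [-0.14,0,0],"yaw": 0,"claw": 0.6}
    - {"offset": [-0.14,0,0],"yaw": 0,"claw": 0.6}

```text
time: 28.2
ee_pos: [0.6039, 0.168, 0.0297]
tcp_rot: [-180.0, -0.0, -178.2]
wrist_force: [-0.7, 0.2, -0.4]
opening: 0.0485
grasp_force: 42.1
```

servo_tool:
  rows:
    - {"offset": [0,0,0],"yaw": 0,"claw": 0.25}
    - {"offset": [0,0,0],"yaw": 0,"claw": 0.25}
    - {"offset": [0,0,0],"yaw": 0,"claw": 0.25}
    - {"offset": [0,0,-0.3],"yaw": 0,"claw": 0.25}
    - {"offset": [0.3,0,-0.4],"yaw": 0,"claw": 0.6}
    - {"offset": [0.67,0,-0.4],"yaw": 0,"claw": 1}
    - {"offset": [0.67,0,-0.4],"yaw": 0,"claw": 1}
    - {"offset": [0.67,0,-0.4],"yaw": 0,"claw": 1}
    - {"offset": [0.67,0,-0.05],"yaw": 0,"claw": 1}
    - {"offset": [0.67,0,-0.05],"yaw": 0,"claw": 1}
    - {"offset": [0.67,0,-0.05],"yaw": 0,"claw": 1}

```text
time: 29.58
ee_pos: [0.5373, 0.1659, 0.0355]
tcp_rot: [180.0, 0.0, -178.2]
wrist_force: [0.6, 0.1, 0.6]
opening: -0.0002
grasp_force: 0.0
```

```bash
python3 - <<'E'
from h import *
to(*rk(-23,-75),.035,181.8)
E
```

```text
off [-0.631 -0.001  0.005] yaw 0.0002 z 0.0355 Fz [0.6 0.1 0.6] t 29.6
```

servo_tool:
  rows:
    - {"offset": [-0.1,0,0],"yaw": 0,"claw": 1}
    - {"offset": [-0.2,0,0],"yaw": 0,"claw": 1}
    - {"offset": [-0.3,0,0],"yaw": 0,"claw": 1}
    - {"offset": [-0.38,0,0],"yaw": 0,"claw": 1}
    - {"offset": [-0.46,0,0],"yaw": 0,"claw": 1}
    - {"offset": [-0.52,0,0],"yaw": 0,"claw": 1}
    - {"offset": [-0.57,0,0],"yaw": 0,"claw": 1}
    - {"offset": [-0.6,0,0],"yaw": 0,"claw": 1}
    - {"offset": [-0.6,0,0],"yaw": 0,"claw": 1}

```text
time: 30.7
ee_pos: [0.5968, 0.1678, 0.0347]
tcp_rot: [-180.0, 0.0, -178.2]
wrist_force: [-0.2, 0.0, -0.5]
opening: -0.0003
grasp_force: 0.0
```

servo_tool:
  rows:
    - {"offset": [-0.01,0,0],"yaw": 0,"claw": 1}
    - {"offset": [-0.03,0,0],"yaw": 0,"claw": 1}
    - {"offset": [-0.03,0,0],"yaw": 0,"claw": 1}

```text
time: 31.08
ee_pos: [0.5998, 0.1679, 0.0348]
tcp_rot: [-180.0, 0.0, -178.2]
wrist_force: [0.1, -0.4, 0.5]
opening: 0.0003
grasp_force: 0.0
```

servo_tool:
  rows:
    - {"offset": [-0.01,0,0],"yaw": 0,"claw": 1}
    - {"offset": [-0.02,0,0],"yaw": 0,"claw": 1}
    - {"offset": [-0.02,0,0],"yaw": 0,"claw": 1}

```text
time: 31.45
ee_pos: [0.6015, 0.168, 0.0347]
tcp_rot: [-180.0, -0.0, -178.2]
wrist_force: [-1.8, 0.4, 1.2]
opening: -0.0002
grasp_force: 1.0
```

servo_tool:
  rows:
    - {"offset": [-0.01,0,0],"yaw": 0,"claw": 1}
    - {"offset": [-0.015,0,0],"yaw": 0,"claw": 1}
    - {"offset": [-0.015,0,0],"yaw": 0,"claw": 1}

```text
time: 31.82
ee_pos: [0.6017, 0.1679, 0.0346]
tcp_rot: [-180.0, -0.2, -178.1]
wrist_force: [-10.2, -0.2, 5.6]
opening: 0.0001
grasp_force: 4.6
```

servo_tool:
  rows:
    - {"offset": [0.1,0,-0.1],"yaw": 0,"claw": 1}
    - {"offset": [0.3,0,-0.5],"yaw": 0,"claw": 0.25}
    - {"offset": [0.8,0.4,-0.5],"yaw": 0,"claw": 0.25}
    - {"offset": [0.8,0.8,-0.5],"yaw": 0,"claw": 0.25}
    - {"offset": [0.8,0.8,-0.5],"yaw": 0,"claw": 0.25}

```text
time: 32.45
ee_pos: [0.5201, 0.2476, 0.0859]
tcp_rot: [179.9, 0.1, -178.0]
wrist_force: [0.5, -0.9, -0.2]
opening: 0.0637
grasp_force: 0.0
```

servo_tool:
  rows:
    - {"offset": [0.4,0.5,0],"yaw": -0.031,"claw": 0.25}
    - {"offset": [0.8,0.8,0],"yaw": -0.031,"claw": 0.25}
    - {"offset": [0.8,0.8,0],"yaw": -0.031,"claw": 0.25}
    - {"offset": [0.8,0.8,0],"yaw": -0.031,"claw": 0.25}

```text
time: 32.95
ee_pos: [0.4386, 0.3225, 0.0853]
tcp_rot: [180.0, 0.1, -172.6]
wrist_force: [0.3, -0.3, -0.4]
opening: 0.0641
grasp_force: 0.0
```

```bash
python3 - <<'E'
from h import *
for n in("side","top"):
    p,d,i=grab(n)
    for s in slabs(p,d,i):print(n,*s)
to(.437,.325,.0235,187.3)
E
```

```text
side [400. 277.] 470 66 95 49 1.2 15.8
side [331. 327.] 660 172 95 51 1.6 17.9
side [344. 355.] 657 247 96 51 2.0 17.9
side [462. 368.] 460 329 54 49 9.2 15.7
side [359. 387.] 654 319 95 51 0.7 17.8
side [207. 444.] 911 354 35 31 -1.7 12.9
top [183. 146.] 861 339 110 31 6.9 40.6
top [152. 185.] 754 416 56 28 -88.5 25.8
top [214. 225.] 656 245 94 45 3.8 18.0
top [186. 225.] 652 318 90 46 1.8 18.1
top [242. 225.] 657 170 91 45 3.2 17.4
top [279. 298.] 466 62 93 47 2.3 15.5
off [0.017 0.032 0.615] yaw 0.0002 z 0.085 Fz [ 0.3  0.3 -0.5] t 33.0
```

servo_tool:
  rows:
    - {"offset": [0.02,0.03,0.1],"yaw": 0,"claw": 0.25}
    - {"offset": [0.02,0.03,0.4],"yaw": 0,"claw": 0.25}
    - {"offset": [0.02,0.03,0.61],"yaw": 0,"claw": 0.25}
    - {"offset": [0.02,0.03,0.61],"yaw": 0,"claw": 0.25}
    - {"offset": [0.02,0.03,0.61],"yaw": 0,"claw": 0.25}
    - {"offset": [0.02,0.03,0.61],"yaw": 0,"claw": 0.6}
    - {"offset": [0.02,0.03,0.61],"yaw": 0,"claw": 0.6}
    - {"offset": [0.02,0.03,0.61],"yaw": 0,"claw": 0.6}
    - {"offset": [0.02,0.03,0.61],"yaw": 0,"claw": 0.6}
  squeeze: 60

```text
time: 34.17
ee_pos: [0.4365, 0.326, 0.0252]
tcp_rot: [179.9, 0.1, -172.6]
wrist_force: [0.6, -0.9, 6.5]
opening: 0.0481
grasp_force: 62.9
```

servo_tool:
  rows:
    - {"offset": [0,0,-0.2],"yaw": 0,"claw": 0.6}
    - {"offset": [0,0,-0.6],"yaw": 0.027,"claw": 0.6}
    - {"offset": [0,0,-1],"yaw": 0.027,"claw": 0.6}
    - {"offset": [0,-0.5,-1],"yaw": 0.027,"claw": 0.6}
    - {"offset": [0,-1,-1],"yaw": 0.027,"claw": 0.6}
    - {"offset": [0,-1,-1],"yaw": 0.027,"claw": 0.6}

```text
time: 34.92
ee_pos: [0.449, 0.224, 0.1242]
tcp_rot: [-180.0, 0.0, -177.6]
wrist_force: [0.7, 1.0, -0.7]
opening: 0.0481
grasp_force: 62.7
```

```bash
python3 - <<'E'
from h import *
o=get_obs();print(o["opening"],o["grasp_force"])
p,d,i=grab("side")
for s in slabs(p,d,i):print(*s)
to(.5601,-.3105,.12,182.5)
E
```

```text
0.048103328018991795 62.69405007362366
[401. 277.] 469 66 94 48 1.3 16.1
[433. 291.] 478 227 50 43 89.5 114.7
[331. 327.] 660 172 95 51 1.6 18.0
[344. 355.] 657 246 96 52 2.0 18.0
[359. 387.] 654 320 95 51 0.7 17.8
[208. 446.] 913 359 41 34 83.5 13.7
off [-0.885 -5.4    0.042] yaw -0.0005 z 0.1242 Fz [-1.1  0.4 -2. ] t 35.0
```

servo_tool:
  rows:
    - {"offset": [0,-0.5,0],"yaw": 0,"claw": 0.6}
    - {"offset": [0,-1,0],"yaw": 0,"claw": 0.6}
    - {"offset": [0,-1,0],"yaw": 0,"claw": 0.6}

```text
time: 35.35
ee_pos: [0.4533, 0.125, 0.124]
tcp_rot: [-180.0, 0.0, -177.6]
wrist_force: [-0.5, 0.4, -1.6]
opening: 0.0481
grasp_force: 63.0
```

servo_tool:
  rows:
    - {"offset": [0,-0.5,0],"yaw": 0,"claw": 0.6}
    - {"offset": [0,-1,0],"yaw": 0,"claw": 0.6}
    - {"offset": [0,-1,0],"yaw": 0,"claw": 0.6}

```text
time: 35.72
ee_pos: [0.4579, 0.0254, 0.1239]
tcp_rot: [-180.0, 0.0, -177.6]
wrist_force: [0.4, 0.8, -0.9]
opening: 0.0481
grasp_force: 63.2
```

servo_tool:
  rows:
    - {"offset": [0,-0.5,0],"yaw": 0,"claw": 0.6}
    - {"offset": [0,-1,0],"yaw": 0,"claw": 0.6}
    - {"offset": [0,-1,0],"yaw": 0,"claw": 0.6}

```text
time: 36.1
ee_pos: [0.4627, -0.0742, 0.1237]
tcp_rot: [180.0, 0.0, -177.6]
wrist_force: [-0.6, 0.8, -1.6]
opening: 0.0484
grasp_force: 63.3
```

servo_tool:
  rows:
    - {"offset": [0,-0.5,0],"yaw": 0,"claw": 0.6}
    - {"offset": [0,-1,0],"yaw": 0,"claw": 0.6}
    - {"offset": [0,-1,0],"yaw": 0,"claw": 0.6}

```text
time: 36.48
ee_pos: [0.4673, -0.1738, 0.1235]
tcp_rot: [180.0, -0.0, -177.5]
wrist_force: [-0.2, 0.3, -1.9]
opening: 0.048
grasp_force: 63.4
```

servo_tool:
  rows:
    - {"offset": [0,-0.5,0],"yaw": 0,"claw": 0.6}
    - {"offset": [-0.2,-1,0],"yaw": 0,"claw": 0.6}
    - {"offset": [-0.4,-1,0],"yaw": 0,"claw": 0.6}
    - {"offset": [-0.4,-1,0],"yaw": 0,"claw": 0.6}

```text
time: 36.98
ee_pos: [0.5125, -0.2695, 0.1231]
tcp_rot: [179.9, -0.0, -177.3]
wrist_force: [0.1, 0.0, -1.9]
opening: 0.048
grasp_force: 63.6
```

servo_tool:
  rows:
    - {"offset": [-0.2,-0.2,0],"yaw": 0,"claw": 0.6}
    - {"offset": [-0.48,-0.4,0],"yaw": 0,"claw": 0.6}
    - {"offset": [-0.48,-0.4,0],"yaw": 0,"claw": 0.6}
    - {"offset": [-0.48,-0.4,0],"yaw": 0,"claw": 0.6}

```text
time: 37.48
ee_pos: [0.5604, -0.3075, 0.1237]
tcp_rot: [180.0, -0.0, -177.4]
wrist_force: [-0.1, -0.3, -1.4]
opening: 0.048
grasp_force: 63.5
```

```bash
python3 - <<'E'
from h import *
p,d,i=grab("side")
for s in slabs(p,d,i):print(*s)
p2,_,_=grab("top")
cv2.imwrite("pics/d1.png",np.hstack([cv2.resize(p[130:280,230:430,::-1],(400,300)),cv2.resize(p2[150:330,380:520,::-1],(400,300))]))
to(.5601,-.3105,.0485,182.5)
E
```

```text
[400. 277.] 470 66 94 49 1.5 15.8
[331. 327.] 659 171 95 50 -0.6 18.0
[344. 355.] 657 246 95 50 1.6 18.0
[358. 387.] 654 321 95 50 1.6 17.9
[207. 444.] 911 355 35 33 0.3 12.9
off [ 0.003 -0.025  0.757] yaw 0.0006 z 0.1242 Fz [ 0.4 -0.5 -1. ] t 37.6
```

View pics/d1.png

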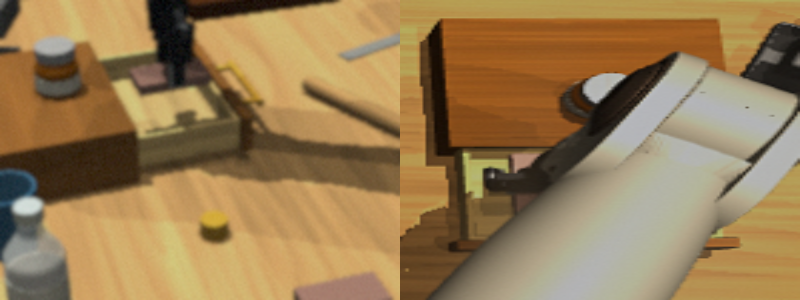

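The gripper hangs over the open drawer with the slab at left crop (170,75), clear of the chest top. The jar stands at (55,65), well to the side. Lowering.

servo_tool:
  rows:
    - {"offset": [0,-0.02,0.3],"yaw": 0,"claw": 0.6}
    - {"offset": [0,-0.02,0.6],"yaw": 0,"claw": 0.6}
    - {"offset": [0,-0.02,0.72],"yaw": 0,"claw": 0.6}
    - {"offset": [0,-0.02,0.72],"yaw": 0,"claw": 0.6}
    - {"offset": [0,-0.02,0.72],"yaw": 0,"claw": 0.6}

```text
time: 38.2
ee_pos: [0.5613, -0.3114, 0.0534]
tcp_rot: [-179.9, 0.1, -177.4]
wrist_force: [-1.1, -0.2, -2.3]
opening: 0.0482
grasp_force: 63.5
```

servo_tool:
  rows:
    - {"offset": [0,0,0.03],"yaw": 0,"claw": 0.6}
    - {"offset": [0,0,0.03],"yaw": 0,"claw": 0.6}
    - {"offset": [0,0,0.03],"yaw": 0,"claw": 0.6}

```text
time: 38.58
ee_pos: [0.5608, -0.3112, 0.049]
tcp_rot: [-180.0, 0.0, -177.4]
wrist_force: [0.3, 0.3, -2.1]
opening: 0.048
grasp_force: 63.5
```

Release, lift, then go to the second thick slab at (0.468, 0.064), angle 1.8°.

servo_tool:
  rows:
    - {"offset": [0,0,0.01],"yaw": 0,"claw": 0.3}
    - {"offset": [0,0,0.01],"yaw": 0,"claw": 0.3}
    - {"offset": [0,0,0.01],"yaw": 0,"claw": 0.3}
    - {"offset": [0,0,0],"yaw": 0,"claw": 0.3}
    - {"offset": [0,0,-0.4],"yaw": 0,"claw": 0.3}
    - {"offset": [0,0,-0.75],"yaw": 0,"claw": 0.3}
    - {"offset": [0,0,-0.75],"yaw": 0,"claw": 0.3}
    - {"offset": [0.2,0.2,-0.75],"yaw": 0,"claw": 0.3}
    - {"offset": [0.5,0.6,-0.75],"yaw": 0,"claw": 0.3}
    - {"offset": [0.5,0.6,-0.75],"yaw": 0,"claw": 0.3}

```text
time: 39.83
ee_pos: [0.5059, -0.2514, 0.1227]
tcp_rot: [179.9, -0.1, -177.4]
wrist_force: [0.3, -0.6, 0.2]
opening: 0.0598
grasp_force: 0.0
```

servo_tool:
  rows:
    - {"offset": [0,0.5,0],"yaw": 0,"claw": 0.25}
    - {"offset": [0,1,0],"yaw": 0,"claw": 0.25}
    - {"offset": [0,1,0],"yaw": 0,"claw": 0.25}

```text
time: 40.2
ee_pos: [0.504, -0.1514, 0.1236]
tcp_rot: [180.0, 0.0, -177.3]
wrist_force: [-0.1, 0.7, 1.1]
opening: 0.0641
grasp_force: 0.0
```

servo_tool:
  rows:
    - {"offset": [0,0.5,0],"yaw": 0,"claw": 0.25}
    - {"offset": [0,1,0],"yaw": 0,"claw": 0.25}
    - {"offset": [0,1,0],"yaw": 0,"claw": 0.25}

```text
time: 40.58
ee_pos: [0.4996, -0.052, 0.1236]
tcp_rot: [180.0, 0.0, -177.3]
wrist_force: [0.3, -0.6, -0.1]
opening: 0.064
grasp_force: 0.0
```

servo_tool:
  rows:
    - {"offset": [0,0.5,0.2],"yaw": 0,"claw": 0.25}
    - {"offset": [0.2,1,0.4],"yaw": 0,"claw": 0.25}
    - {"offset": [0.2,1,0.4],"yaw": 0,"claw": 0.25}
    - {"offset": [0.2,1,0.4],"yaw": 0,"claw": 0.25}

```text
time: 41.08
ee_pos: [0.4755, 0.0445, 0.0839]
tcp_rot: [-180.0, 0.0, -177.5]
wrist_force: [0.6, 0.1, 0.2]
opening: 0.0639
grasp_force: 0.0
```

```bash
python3 - <<'E'
from h import *
for n in("side","top"):
    p,d,i=grab(n)
    for s in slabs(p,d,i):print(n,*s)
to(.468,.064,.0255,181.8)
E
```

```text
side [314. 190.] 563 -311 92 36 2.0 37.9
side [389. 279.] 495 66 49 43 -89.8 15.9
side [331. 327.] 660 172 95 51 1.6 17.9
side [344. 355.] 657 244 96 50 -1.7 18.0
side [358. 387.] 654 319 95 51 0.7 17.8
side [207. 444.] 911 353 35 29 0.1 12.6
top [186. 225.] 652 320 92 45 4.4 17.4
top [214. 225.] 655 244 90 46 1.8 17.9
top [242. 225.] 657 170 91 45 3.2 17.7
top [426. 261.] 559 -311 92 45 2.7 37.5
off [0.069 0.202 0.588] yaw 0.0037 z 0.0843 Fz [-0.1 -0.3  0.3] t 41.2
```

servo_tool:
  rows:
    - {"offset": [0.07,0.2,0.1],"yaw": 0.004,"claw": 0.25}
    - {"offset": [0.07,0.2,0.4],"yaw": 0.004,"claw": 0.25}
    - {"offset": [0.07,0.2,0.59],"yaw": 0.004,"claw": 0.25}
    - {"offset": [0.07,0.2,0.59],"yaw": 0.004,"claw": 0.25}
    - {"offset": [0.07,0.2,0.59],"yaw": 0.004,"claw": 0.25}
    - {"offset": [0.07,0.2,0.59],"yaw": 0.004,"claw": 0.6}
    - {"offset": [0.07,0.2,0.59],"yaw": 0.004,"claw": 0.6}
    - {"offset": [0.07,0.2,0.59],"yaw": 0.004,"claw": 0.6}
    - {"offset": [0.07,0.2,0.59],"yaw": 0.004,"claw": 0.6}
  squeeze: 60

```text
time: 42.3
ee_pos: [0.4679, 0.0648, 0.0264]
tcp_rot: [-180.0, 0.1, -178.2]
wrist_force: [-0.5, -2.0, 5.9]
opening: 0.0483
grasp_force: 62.6
```

servo_tool:
  rows:
    - {"offset": [0,0,-0.2],"yaw": 0,"claw": 0.6}
    - {"offset": [0,0,-0.6],"yaw": -0.004,"claw": 0.6}
    - {"offset": [0,0,-1],"yaw": -0.004,"claw": 0.6}
    - {"offset": [0,-0.5,-1],"yaw": -0.004,"claw": 0.6}
    - {"offset": [0,-1,-1],"yaw": -0.004,"claw": 0.6}
    - {"offset": [0,-1,-1],"yaw": -0.004,"claw": 0.6}

```text
time: 43.05
ee_pos: [0.4701, -0.0375, 0.1253]
tcp_rot: [-180.0, 0.0, -177.7]
wrist_force: [0.0, 0.4, -2.7]
opening: 0.0481
grasp_force: 63.2
```

```bash
python3 - <<'E'
from h import *
p,d,i=grab("side")
for s in slabs(p,d,i):print(*s)
to(.5647,-.4144,.12,182.5)
E
```

```text
[314. 190.] 564 -311 92 39 2.3 38.0
[373. 217.] 501 -35 51 38 77.1 114.8
[331. 327.] 660 173 95 51 3.3 17.9
[344. 355.] 656 244 97 51 1.5 17.9
[358. 387.] 654 321 95 51 1.6 17.9
[207. 444.] 911 354 35 30 0.1 12.9
off [-0.787 -3.818  0.052] yaw -0.0006 z 0.1252 Fz [-0.2  0.4 -2.7] t 43.1
```

servo_tool:
  rows:
    - {"offset": [0,-0.5,0],"yaw": 0,"claw": 0.6}
    - {"offset": [0,-0.96,0],"yaw": 0,"claw": 0.6}
    - {"offset": [0,-0.96,0],"yaw": 0,"claw": 0.6}

```text
time: 43.48
ee_pos: [0.4745, -0.1322, 0.1248]
tcp_rot: [-180.0, -0.0, -177.6]
wrist_force: [0.1, 0.8, -2.4]
opening: 0.0482
grasp_force: 63.5
```

servo_tool:
  rows:
    - {"offset": [0,-0.5,0],"yaw": 0,"claw": 0.6}
    - {"offset": [0,-0.96,0],"yaw": 0,"claw": 0.6}
    - {"offset": [0,-0.96,0],"yaw": 0,"claw": 0.6}

```text
time: 43.85
ee_pos: [0.479, -0.2277, 0.1247]
tcp_rot: [180.0, -0.0, -177.5]
wrist_force: [-0.1, 0.5, -3.4]
opening: 0.0484
grasp_force: 63.8
```

servo_tool:
  rows:
    - {"offset": [0,-0.5,0],"yaw": 0,"claw": 0.6}
    - {"offset": [-0.2,-0.96,0],"yaw": 0,"claw": 0.6}
    - {"offset": [-0.4,-0.96,0],"yaw": 0,"claw": 0.6}
    - {"offset": [-0.4,-0.96,0],"yaw": 0,"claw": 0.6}

```text
time: 44.35
ee_pos: [0.5241, -0.3192, 0.1242]
tcp_rot: [179.9, -0.0, -177.3]
wrist_force: [-1.0, 0.4, -3.2]
opening: 0.0484
grasp_force: 64.0
```

servo_tool:
  rows:
    - {"offset": [-0.2,-0.5,0],"yaw": 0,"claw": 0.6}
    - {"offset": [-0.38,-0.94,0],"yaw": 0,"claw": 0.6}
    - {"offset": [-0.38,-0.94,0],"yaw": 0,"claw": 0.6}
    - {"offset": [-0.38,-0.94,0],"yaw": 0,"claw": 0.6}
    - {"offset": [-0.38,-0.94,0],"yaw": 0,"claw": 0.6}

```text
time: 44.98
ee_pos: [0.565, -0.4116, 0.1256]
tcp_rot: [-180.0, 0.0, -177.4]
wrist_force: [-0.4, 0.3, -2.0]
opening: 0.0482
grasp_force: 64.1
```

```bash
python3 - <<'E'
from h import *
to(.5647,-.4144,.0495,182.5)
E
```

```text
off [ 0.005 -0.028  0.761] yaw 0.0007 z 0.1256 Fz [-0.4  0.3 -2. ] t 45.0
```

servo_tool:
  rows:
    - {"offset": [0,-0.02,0.3],"yaw": 0,"claw": 0.6}
    - {"offset": [0,-0.02,0.6],"yaw": 0,"claw": 0.6}
    - {"offset": [0,-0.02,0.72],"yaw": 0,"claw": 0.6}
    - {"offset": [0,-0.02,0.72],"yaw": 0,"claw": 0.6}
    - {"offset": [0,-0.02,0.72],"yaw": 0,"claw": 0.6}

```text
time: 45.6
ee_pos: [0.5657, -0.4153, 0.0546]
tcp_rot: [-179.9, 0.1, -177.4]
wrist_force: [0.7, 1.0, -1.9]
opening: 0.048
grasp_force: 64.0
```

servo_tool:
  rows:
    - {"offset": [0,0,0.03],"yaw": 0,"claw": 0.6}
    - {"offset": [0,0,0.03],"yaw": 0,"claw": 0.6}
    - {"offset": [0,0,0.03],"yaw": 0,"claw": 0.6}

```text
time: 45.98
ee_pos: [0.5652, -0.4152, 0.05]
tcp_rot: [-180.0, 0.0, -177.4]
wrist_force: [-0.6, -0.3, -2.9]
opening: 0.0481
grasp_force: 64.0
```

servo_tool:
  rows:
    - {"offset": [0,0,0.01],"yaw": 0,"claw": 0.3}
    - {"offset": [0,0,0.01],"yaw": 0,"claw": 0.3}
    - {"offset": [0,0,0.01],"yaw": 0,"claw": 0.3}
    - {"offset": [0,0,0],"yaw": 0,"claw": 0.3}
    - {"offset": [0,0,-0.4],"yaw": 0,"claw": 0.3}
    - {"offset": [0,0,-0.75],"yaw": 0,"claw": 0.3}
    - {"offset": [0,0,-0.75],"yaw": 0,"claw": 0.3}
    - {"offset": [0.5,0.2,-0.75],"yaw": 0,"claw": 1}
    - {"offset": [1,0.4,-0.75],"yaw": 0,"claw": 1}
    - {"offset": [1,0.4,-0.75],"yaw": 0,"claw": 1}
    - {"offset": [1,0.4,-0.75],"yaw": 0,"claw": 1}

```text
time: 47.35
ee_pos: [0.4636, -0.3798, 0.1248]
tcp_rot: [-180.0, 0.0, -177.5]
wrist_force: [0.4, 0.1, 0.2]
opening: 0.0003
grasp_force: 0.0
```

servo_tool:
  rows:
    - {"offset": [0.8,0,0],"yaw": 0,"claw": 1}
    - {"offset": [0.8,0,0],"yaw": 0,"claw": 1}
    - {"offset": [0.8,0,0],"yaw": 0,"claw": 1}
    - {"offset": [0.8,0,0],"yaw": 0,"claw": 1}

```text
time: 47.85
ee_pos: [0.3848, -0.3836, 0.1249]
tcp_rot: [-180.0, 0.0, -177.4]
wrist_force: [-0.2, 0.4, -0.5]
opening: -0.0002
grasp_force: 0.0
```

```bash
python3 - <<'E'
from h import *
o=get_obs();print(o["ee_pos"],o["tcp_rot"])
for n in("side","top"):
    p,d,i=grab(n)
    for s in slabs(p,d,i):print(n,*s)
    h=cv2.cvtColor(p,cv2.COLOR_RGB2HSV)
    if n=="side": cv2.imwrite("pics/d2.png",cv2.resize(p[100:280,200:440,::-1],(800,600)))
to(.434-.04,-.368,.06,182.5)
E
```

```text
[ 0.38482624 -0.38355342  0.12493635] [-1.79969607e+02  4.66762742e-02 -1.77416288e+02]
side [304. 173.] 567 -411 92 49 2.6 38.2
side [314. 190.] 564 -311 92 39 2.2 38.1
side [331. 327.] 660 170 94 50 -0.1 17.9
side [344. 355.] 656 245 96 50 2.0 17.9
side [358. 387.] 654 321 94 50 2.8 17.8
side [207. 444.] 911 354 35 31 0.3 12.7
top [183. 146.] 862 338 108 34 6.9 40.0
top [152. 185.] 754 416 56 28 -88.5 26.5
top [186. 225.] 653 318 90 46 1.8 17.6
top [214. 226.] 654 242 94 45 3.8 17.7
top [242. 225.] 657 170 91 45 3.2 17.7
top [426. 259.] 570 -311 72 44 3.7 37.5
top [463. 265.] 562 -414 92 48 2.1 37.6
off [-0.1    0.148  0.647] yaw 0.0006 z 0.1247 Fz [-0.2  0.4  1.1] t 48.0
```

View pics/d2.png

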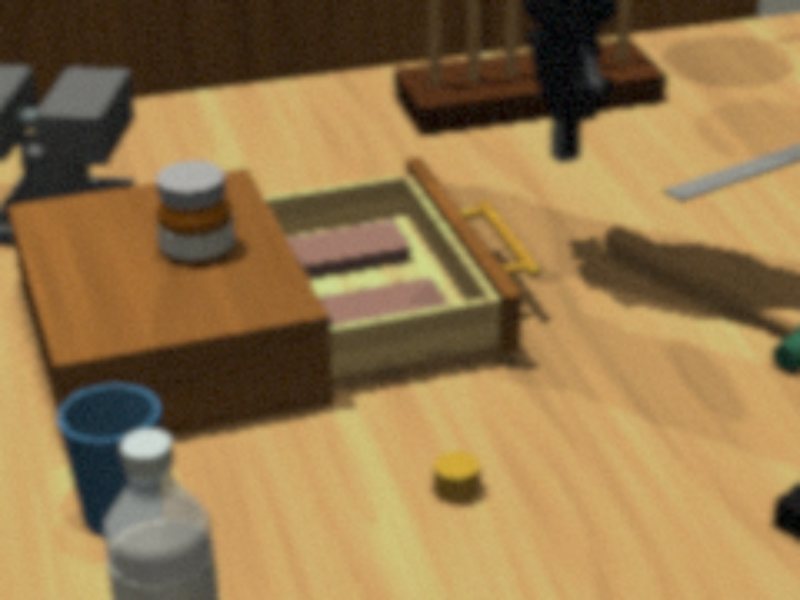

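Both thick slabs lie flat in the drawer at crop (350,245) and (380,300). The gripper is in front of the handle at (500,240), and the jar is upright. Now pushing the drawer shut by its handle.

servo_tool:
  rows:
    - {"offset": [0,0.15,0.3],"yaw": 0,"claw": 1}
    - {"offset": [0,0.15,0.7],"yaw": 0,"claw": 1}
    - {"offset": [0,0.15,0.73],"yaw": 0,"claw": 1}
    - {"offset": [0,0.15,0.73],"yaw": 0,"claw": 1}
    - {"offset": [-0.15,0.15,0.73],"yaw": 0,"claw": 1}
    - {"offset": [-0.25,0.15,0.73],"yaw": 0,"claw": 1}
    - {"offset": [-0.35,0.15,0.73],"yaw": 0,"claw": 1}
    - {"offset": [-0.45,0.15,0.73],"yaw": 0,"claw": 1}
    - {"offset": [-0.55,0.15,0.73],"yaw": 0,"claw": 1}
    - {"offset": [-0.65,0.15,0.73],"yaw": 0,"claw": 1}
    - {"offset": [-0.75,0.15,0.73],"yaw": 0,"claw": 1}

```text
time: 49.32
ee_pos: [0.4584, -0.3648, 0.0518]
tcp_rot: [-180.0, -0.0, -177.4]
wrist_force: [-1.1, -1.3, 1.3]
opening: -0.0001
grasp_force: 0.7
```

servo_tool:
  rows:
    - {"offset": [-0.1,0,0],"yaw": 0,"claw": 1}
    - {"offset": [-0.2,0,0],"yaw": 0,"claw": 1}
    - {"offset": [-0.3,0,0],"yaw": 0,"claw": 1}
    - {"offset": [-0.4,0,0],"yaw": 0,"claw": 1}
    - {"offset": [-0.5,0,0],"yaw": 0,"claw": 1}
    - {"offset": [-0.6,0,0],"yaw": 0,"claw": 1}
    - {"offset": [-0.7,0,0],"yaw": 0,"claw": 1}
    - {"offset": [-0.75,0,0],"yaw": 0,"claw": 1}
    - {"offset": [-0.8,0,0],"yaw": 0,"claw": 1}
    - {"offset": [-0.8,0,0],"yaw": 0,"claw": 1}

```text
time: 50.58
ee_pos: [0.5381, -0.3612, 0.0518]
tcp_rot: [180.0, 0.0, -177.4]
wrist_force: [0.5, 0.9, 0.6]
opening: -0.0002
grasp_force: 0.0
```

```bash
python3 - <<'E'
from h import *
o=get_obs();print(o["ee_pos"],o["wrist_force"])
p,d,i=grab("side"); cv2.imwrite("pics/d3.png",cv2.resize(p[100:280,200:440,::-1],(800,600)))
E
```

```text
[ 0.53805971 -0.36115393  0.0517511 ] [0.52930155 0.86005307 0.5733125 ]
```

View pics/d3.png

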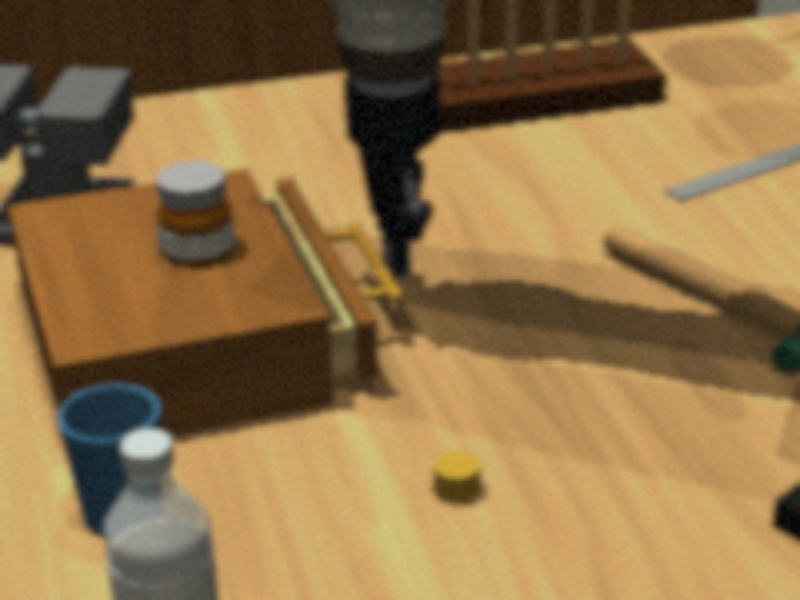

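The drawer front at crop (325,260) is about 15–20 mm short of the chest, with the handle against the fingers. Creeping on until the force rises.

servo_tool:
  rows:
    - {"offset": [-0.04,0,0],"yaw": 0,"claw": 1}
    - {"offset": [-0.08,0,0],"yaw": 0,"claw": 1}
    - {"offset": [-0.12,0,0],"yaw": 0,"claw": 1}
    - {"offset": [-0.12,0,0],"yaw": 0,"claw": 1}

```text
time: 51.12
ee_pos: [0.5502, -0.3607, 0.0518]
tcp_rot: [-180.0, 0.0, -177.4]
wrist_force: [0.1, -0.4, -0.3]
opening: 0.0001
grasp_force: 0.0
```

servo_tool:
  rows:
    - {"offset": [-0.01,0,0],"yaw": 0,"claw": 1}
    - {"offset": [-0.02,0,0],"yaw": 0,"claw": 1}
    - {"offset": [-0.03,0,0],"yaw": 0,"claw": 1}

```text
time: 51.5
ee_pos: [0.5526, -0.3606, 0.0518]
tcp_rot: [180.0, -0.0, -177.4]
wrist_force: [-1.0, 0.5, -0.6]
opening: 0.0001
grasp_force: 0.5
```

servo_tool:
  rows:
    - {"offset": [-0.01,0,0],"yaw": 0,"claw": 1}
    - {"offset": [-0.02,0,0],"yaw": 0,"claw": 1}
    - {"offset": [-0.02,0,0],"yaw": 0,"claw": 1}

```text
time: 51.88
ee_pos: [0.5549, -0.3605, 0.0518]
tcp_rot: [-180.0, 0.0, -177.4]
wrist_force: [-1.3, -0.2, 0.4]
opening: -0.0001
grasp_force: 0.1
```

servo_tool:
  rows:
    - {"offset": [-0.01,0,0],"yaw": 0,"claw": 1}
    - {"offset": [-0.02,0,0],"yaw": 0,"claw": 1}
    - {"offset": [-0.02,0,0],"yaw": 0,"claw": 1}

```text
time: 52.25
ee_pos: [0.5568, -0.3604, 0.0518]
tcp_rot: [-180.0, 0.0, -177.4]
wrist_force: [-0.5, -0.4, -0.3]
opening: 0.0001
grasp_force: 0.1
```

servo_tool:
  rows:
    - {"offset": [-0.01,0,0],"yaw": 0,"claw": 1}
    - {"offset": [-0.02,0,0],"yaw": 0,"claw": 1}
    - {"offset": [-0.02,0,0],"yaw": 0,"claw": 1}

```text
time: 52.62
ee_pos: [0.5588, -0.3603, 0.0518]
tcp_rot: [-180.0, 0.0, -177.4]
wrist_force: [-0.2, -0.4, -0.3]
opening: 0.0
grasp_force: 0.1
```

servo_tool:
  rows:
    - {"offset": [-0.01,0,0],"yaw": 0,"claw": 1}
    - {"offset": [-0.01,0,0],"yaw": 0,"claw": 1}

```text
time: 52.88
ee_pos: [0.5598, -0.3603, 0.0518]
tcp_rot: [-180.0, 0.0, -177.4]
wrist_force: [-0.1, -0.1, 0.1]
opening: -0.0001
grasp_force: 0.2
```

servo_tool:
  rows:
    - {"offset": [-0.01,0,0],"yaw": 0,"claw": 1}
    - {"offset": [-0.02,0,0],"yaw": 0,"claw": 1}
    - {"offset": [-0.02,0,0],"yaw": 0,"claw": 1}

```text
time: 53.25
ee_pos: [0.5619, -0.3602, 0.0518]
tcp_rot: [-180.0, 0.0, -177.4]
wrist_force: [-0.6, -0.6, -0.3]
opening: 0.0
grasp_force: 0.1
```

servo_tool:
  rows:
    - {"offset": [-0.01,0,0],"yaw": 0,"claw": 1}
    - {"offset": [-0.02,0,0],"yaw": 0,"claw": 1}
    - {"offset": [-0.02,0,0],"yaw": 0,"claw": 1}

```text
time: 53.62
ee_pos: [0.5626, -0.3602, 0.0518]
tcp_rot: [180.0, -0.1, -177.5]
wrist_force: [-6.5, -0.1, 3.6]
opening: -0.0001
grasp_force: 3.6
```

servo_tool:
  rows:
    - {"offset": [-0.01,0,0],"yaw": 0,"claw": 1}
    - {"offset": [-0.01,0,0],"yaw": 0,"claw": 1}

```text
time: 53.88
ee_pos: [0.5627, -0.3601, 0.0517]
tcp_rot: [180.0, -0.2, -177.5]
wrist_force: [-11.7, 0.4, 5.1]
opening: 0.0004
grasp_force: 6.0
```

```bash
python3 - <<'E'
from h import *
p,d,i=grab("side"); cv2.imwrite("pics/d4.png",cv2.resize(p[130:240,240:340,::-1],(545,600)))
E
```

```text
(no output)
```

View pics/d4.png

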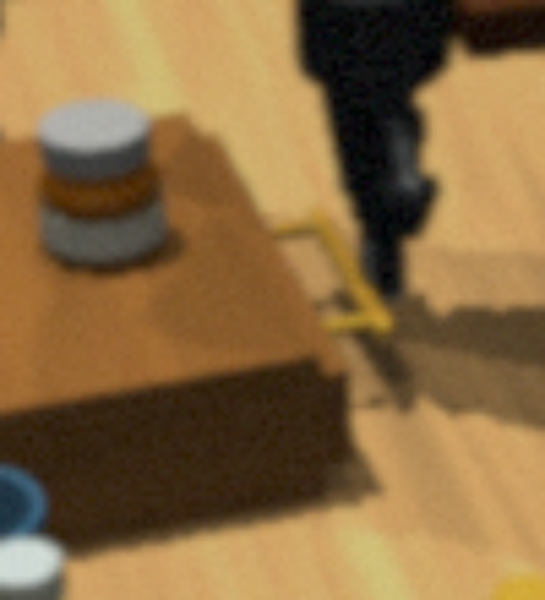

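The drawer is shut: its front meets the chest at about crop (320,370), and the jar is upright. Backing off and checking the rack once more.

servo_tool:
  rows:
    - {"offset": [0.3,0,0],"yaw": 0,"claw": 1}
    - {"offset": [0.8,0,0],"yaw": 0,"claw": 1}
    - {"offset": [0.8,0,-1],"yaw": 0,"claw": 1}
    - {"offset": [0.8,0,-1],"yaw": 0,"claw": 1}
    - {"offset": [0.8,0,-1],"yaw": 0,"claw": 1}
    - {"offset": [0.8,0,-1],"yaw": 0,"claw": 1}

```text
time: 54.68
ee_pos: [0.4849, -0.3635, 0.1512]
tcp_rot: [180.0, -0.0, -177.4]
wrist_force: [-1.7, 0.1, -0.3]
opening: -0.0
grasp_force: 0.0
```

```bash
python3 - <<'E'
from h import *
for n in("side","top"):
    p,d,i=grab(n)
    for s in slabs(p,d,i):print(n,*s)
    if n=="side": cv2.imwrite("pics/f.png",p[100:430,180:500,::-1])
for y in(75,0,-75):print(np.round(rk(36,y),4))
E
```

```text
side [331. 327.] 660 173 95 50 3.3 18.0
side [345. 355.] 656 244 97 50 1.5 17.9
side [358. 387.] 655 320 94 50 1.6 17.9
side [207. 444.] 911 353 35 28 -1.1 12.8
top [183. 146.] 862 338 107 34 6.9 40.5
top [152. 185.] 753 416 56 31 -88.5 26.0
top [186. 225.] 653 318 90 46 1.8 17.7
top [214. 226.] 654 242 94 45 3.8 17.7
top [242. 225.] 657 170 91 45 3.2 17.7
[0.6546 0.3196]
[0.657  0.2446]
[0.6593 0.1697]
```

View pics/f.png

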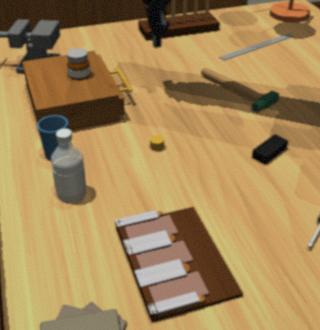

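The final view shows all three thin slabs home in the rack, the drawer shut, and the bottle and jar standing.

```bash
python3 -c "
from workcell import *
print(job_done())"
```

```text
the job is handed in; nothing more can be done
None
```

I handed the job in at about 55 s: three thin slabs are home in the rack, both thick slabs are in the shut drawer, and the bottle and jar are upright. `job_done()` returned no verdict, so this rests on my last camera check.

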